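Open the sample lock box with its double-bit key and put the key back

ROBOT

A 6-joint arm with a two-finger parallel gripper is mounted at the origin on a cart in front of the work surface, level with it; the furniture and walls round the work are solid. World frame = base frame: x ahead of the robot, y to its left, z up, the work surface at z = 0. Lengths are in m, angles in rad, forces in N, time in s.
With the tool pointing down it reaches from about 0.35 to 0.725 m from the base axis. Payload 4.3 kg.
Tool frame: the origin (TCP) lies at the very end of the fingers, on their centre line; the grasp point (between the pads) lies 19 mm behind it; z points along the fingers, y is the direction in which the jaws open and shut (so a half turn about z gives the same grasp; the last joint's range is limited). The gripper opens to 85 mm and grips with 20 to 120 N. Pads are 22 mm wide; open, the fingers measure 114 mm over their backs; the gripper's body (76 mm by 85 mm) begins 54 mm behind the grasp point. The pads swing forward as they close: fully open they stand 13 mm farther back than shut.
Start: joints at [1.146, 0.377, 0.081, 1.274, 0, 1.46], TCP at [0.178, 0.547, 0.231] pointing down, gripper open.
Joint ranges: [-2.72, 2.72], [-0.84, 1.66], [-1.02, 1.22], [-1.77, 2.12], [-1.37, 1.28], [-3.14, 3.14]. Speed limits (rad/s): [2.57, 2.57, 3.14, 3.14, 3.14, 3.14].

INTERFACE

Orientations are given as [roll, pitch, yaw] about the fixed x, y, z axes, in that order (R = Rz(yaw) Ry(pitch) Rx(roll)).
In Python, from bench import robot gives the robot as it stands. The module is installed in compiled form; this text tells all that it offers.
- The arm moves only by the tool arm_command, never from a script. Its argument "commands" is a list of rows, each an object of numbers: "tx", "ty", "tz": the shift along the world's x, y, z in cm; "ax", "ay", "az": the turn, a rotation vector about the world's x, y, z in degrees; "claw": the opening, from 0 (shut) to 1 (fully open). A call has exactly 5 rows; each row is the pose to reach, as a shift and turn from the pose commanded when the call began; what a row does not reach only later rows make up. A row lasts 1/12 s, in which the tool goes at most 41.7 mm and 7.16 degrees, less where a joint would pass 70% of its speed; a pose out of reach is approached as far as the arm can. A call with a gripper value outside its range is refused whole. The fingers move at their own pace and stop on an object; "grip_force" is the grip in N (left out, the last holds). Time passes only in rows, so rows that repeat a pose let the fingers close, or fill a call up. It gives the time, the measured TCP pose, the force and the opening at its end, in the units of the state.
- robot.get_obs(): the state, without advancing time (a new reading comes with each control period).
- robot.read_camera(name): name is "scene" or "top"; returns a dict with "img" (420x560x3 uint8, red, green, blue), "intrinsics" (3x3 intrinsics, pixels), "distortion" ([k1, k2, p1, p2, k3] as OpenCV has them; the pictures are not rectified), "R" (3x3) and "t" (3): a world point X has camera coordinates R X + t. Camera axes: x right, y down, z forward; pixel columns grow to the right and rows downward; lengths in m; the calibration is good to about 2 mm. A picture is of the moment at which its call begins. There is no depth.
- robot.sign_off(): hands the job in, once; it reports no verdict.
Trained networks look in a picture, given as the dict that the camera call returned (one of the last four; its "shot" number tells which), for a name from the list of things; names that differ only in an ending like _2 or _b are one class to them, and where a whole thing is asked for, a point or a joint stands for the part that bears it (a point fixed in the world has none). Each returns a list of dicts, best first, with "p" (0 to 1); they miss things now and then, are a little off and sometimes report something else, mostly with a low value. They report only what shows in the picture. A call takes as long as a camera call.
- robot.boxes_of(picture, query): "location" ([row, column] in pixels, amid what is visible of it).
- robot.spot_point(picture, query): "location" ([row, column] in pixels: a listed point, or the origin of a listed thing).
The state is a dict: "t": time; "qpos": joint angles; "qvel": joint speeds; "effort": joint torques, N m; "ee_pos": TCP position; "ee_rot": TCP orientation; "ft_force": force on the tool from outside, world axes, zero at the start; "wrist_torque": the same for the moment, N m; "grip_width": finger opening in m.
Only numpy, scipy, OpenCV 4.12 (cv2) and the standard library are available. Lean on these libraries where they do the work, as an engineer would, in place of code of your own. Each camera call takes 0.05 s, during which the arm holds its last target. There are 200 camera calls.

TASK

Take the key from its stand, feel for the keyway of the lock on top of the grey steel box, push the key fully home and turn it clockwise until the drawer springs open. Then turn it back to the only position where it will come out, draw it out and put it back in its stand, fully seated. Never force the key in the lock (10 N is plenty), and leave the other things on the bench where they are.

Things in the scene. Friction and masses are not known exactly. Their poses are not given: they have to be found in the camera images.
- key_bow (a point): Centre of the flat grip (bow) of the steel double-bit key that stands in its stand, grip up. The bow is 28 mm wide along this point's x, 10 mm thick along y, 26 mm tall along z (up, away from the bit). The key is alike after half a turn about z. With the key home, its round shoulder rests on the lock plate or the stand, and this point is 29 mm above that face.
- lock_face (a point): Where the keyway should be: on the upper face of the lock plate on top of the lock box, 105 mm above the bench; z up. The 48 mm square plate was fitted by hand on packing: the true keyway lies up to 3 mm off in x, 5 mm in y, 3 mm in height. It is a slot 12.4 mm along this point's x, 5.4 mm along y. The key goes straight down, bit along the slot; a bit that misses it stops 21 mm above home.
- plug (a joint): Angle of the lock plug under the fixed 5 mm lock plate, rad: 0 = the key can go in and out; grows clockwise seen from above, stop at 1.4; the drawer is freed somewhere from 0.5 to 1.2. Friction about 0.03 N m; the bit has about 0.1 to 0.15 rad of play. It turns only with the key's shoulder less than 2 mm off the plate; while turned, the bit is caught under the plate and the key cannot come out.
- drawer (a joint): How far the drawer of the lock box stands open, m: up to 0.007 = shut, resting on its bolt; 0.06 = fully open. A spring of 5 N pushes it out towards the box's front (the -x side of lock_face) as soon as the bolt is drawn; it stays out by itself.
- lockbox: The grey steel lock box, fixed to the bench, 220 mm deep (x), 190 mm wide (y), 96 mm high to its top sheet; origin at the centre of its underside, drawer front towards -x, lock in the top 45 mm behind the front edge. A roll of tape lies on the rear of its top.
- key: The same key; origin on its axis under the round shoulder (16 mm across, 4 mm high), 29 mm below the bow's centre, axes as there; an 8 mm stem joins shoulder and bow. Below the origin: a neck 4 mm in diameter, 7 mm long, then the double bit from -7 to -21 mm, 11 mm wide along x, 4 mm thick along y, its end chamfered by less than 1 mm. Mass 35 to 70 g. A push of 5 to 10 N seats it.
- stand_socket (a point): Mouth of the socket in the key stand, centre of the top face, 36 mm above the bench: a 50 x 50 mm aluminium block, 30 mm high, on an 84 x 84 x 6 mm dark base, fixed to the bench. The socket is a slot 15 mm along this point's x and 8 mm along y, 27 mm deep, z up. With the key home its shoulder rests on the block and the bow's centre is 29 mm above this point.
- pen: A black pen, 145 mm long, lying loose between the box and the stand; leave it alone.
- petri: A clear petri dish, 64 mm across, 12 mm high, loose, beyond the pen; leave it alone.
- beaker_small: A small beaker, 58 mm across, 68 mm high, loose, beyond the stand; leave it alone.
- marker: A marker pen, 146 mm long, loose, at the left of the bench; leave it alone.
- tape: A roll of masking tape, 104 mm across, 25 mm high, lying loose on the rear of the lock box's top; leave it there.

How it is judged:
On the way, in this order (a step that is already met when the one before it is completed fails the run):
1. with the key home in the lock, it has been turned and the drawer has sprung open (value of joint drawer above 0.045 m and value of joint plug above 0.45 rad), for 0.2 s.
2. the key has been turned back and drawn out of the lock (value of joint plug below 0.35 rad and z of key in the frame of lock_face above 0.026 m), for 0.1 s.
At the end, for the whole second after the job is handed in: The drawer is still out by more than 45 mm, the plug is back within 0.35 rad of its removal position, and the key stands at rest in its stand, its shoulder within 3 mm of the block and 5 mm of the socket's centre, upright within 0.12 rad, let go (value of joint drawer above 0.045 m and value of joint plug below 0.35 rad and horizontal distance between key and stand_socket below 0.005 m and z of key in the frame of stand_socket below 0.003 m and angle between key's own z axis and vertical below 0.12 rad and linear speed of key below 0.02 m/s); the robot touches nothing.
It fails at once if the key is forced against the lock or box (over 25 N) (contact force between key and lockbox above 25 N).
It fails at once if the robot itself bears on the lock box (over 20 N) (contact force between any of the fingers, the arm and lockbox above 20 N).
It fails at once if a bystander is moved by more than 20 mm (distance of any of pen, petri, beaker_small, marker, tape from where it was at the start of the episode above 0.02 m).
It also fails if it takes over 72 s, if anything falls off the work surface, if the arm or the gripper's body presses on something with over 40 N, if the wrist force passes 120 N, or if a joint passes its speed limit or range.

## Working session

There is one attempt and no reset: what is moved stays moved. The work goes in short steps, Python scripts to look and compute and a tool call to move; the robot and the scene stay as the last step left them, time stands still between calls to the robot, and variables do not carry over. Pictures are saved under pics/ and viewed, about 8 in all and at most 12, crops included, and the job is handed in when it is done.

Besides the shell and the picture viewer there is one more tool, called after "Emit:" as name([rows], argument=value, ...), one row to a line, values as JSON. arm_command: Moves the arm, as the interface text tells. Its arguments: {"type":"object","properties":{"commands":{"type":"array","items":{"type":"object","properties":{"tx":{"type":"number"},"ty":{"type":"number"},"tz":{"type":"number"},"ax":{"type":"number"},"ay":{"type":"number"},"az":{"type":"number"},"claw":{"type":"number"}}}},"grip_force":{"type":"number"}},"required":["commands"]}

```bash
mkdir -p pics; cat > h.py <<'E'
import numpy as np, cv2
from bench import robot
def ray(p,rc):
    u=cv2.undistortPoints(np.array([[[rc[1],rc[0]]]],float),np.array(p["intrinsics"]),np.array(p["distortion"]))[0,0]
    R=np.array(p["R"]);t=np.array(p["t"])
    return -R.T@t, R.T@np.array([u[0],u[1],1.])
def atz(p,rc,z):
    c,d=ray(p,rc); return c+d*(z-c[2])/d[2]
def proj(p,X):
    R=np.array(p["R"]);t=np.array(p["t"])
    return cv2.projectPoints(np.array(X,float).reshape(-1,3),cv2.Rodrigues(R)[0],t,np.array(p["intrinsics"]),np.array(p["distortion"]))[0].reshape(-1,2)
def tri(ps,rcs):
    A=np.zeros((3,3));b=np.zeros(3)
    for p,rc in zip(ps,rcs):
        c,d=ray(p,rc);d=d/np.linalg.norm(d);M=np.eye(3)-np.outer(d,d);A+=M;b+=M@c
    return np.linalg.solve(A,b)
def save(p,f,crop=None,s=1):
    im=cv2.cvtColor(p["img"],cv2.COLOR_RGB2BGR)
    if crop: im=im[crop[0]:crop[1],crop[2]:crop[3]]
    cv2.imwrite("pics/"+f,cv2.resize(im,None,fx=s,fy=s,interpolation=cv2.INTER_CUBIC))
E
python3 - <<'E'
from h import *
np.set_printoptions(precision=4,suppress=True)
ps={n:robot.read_camera(n) for n in("top","scene")}
zs=dict(key_bow=.065,lock_face=.105,stand_socket=.036,lockbox=0,pen=.005,petri=0,beaker_small=0,marker=.008,tape=.096,key=.036)
for n,p in ps.items():
    print(n,"cam",ray(p,(210,280))[0])
    for k,z in zs.items():
        for r in robot.spot_point(p,k)[:2]: print(k,np.round(r["location"],1),round(r["p"],2),atz(p,r["location"],z))
im=np.hstack([cv2.cvtColor(p["img"],cv2.COLOR_RGB2BGR) for p in ps.values()])
for n,p in ps.items(): save(p,n+"0.png",s=1.42)
print(robot.get_obs())
E
```

```text
top cam [ 0.425  -0.0023  1.1558]
key_bow [219.7 393.5] 0.58 [ 0.5216 -0.2737  0.065 ]
key_bow [166.8 261.9] 0.55 [0.6463 0.0579 0.065 ]
lock_face [209.4 259.3] 0.73 [0.534  0.0586 0.105 ]
stand_socket [222.1 391.5] 0.74 [ 0.5179 -0.2758  0.036 ]
lockbox [189.9 258.7] 0.65 [0.5969 0.068  0.    ]
lockbox [220.7 393.3] 0.52 [ 0.5247 -0.2893  0.    ]
pen [226.1 340.9] 0.76 [ 0.5063 -0.1508  0.005 ]
petri [177.8 349.2] 0.78 [ 0.636  -0.1718  0.    ]
beaker_small [167.4 385. ] 0.95 [ 0.6668 -0.2671  0.    ]
marker [235.  144.8] 0.71 [0.4682 0.3627 0.008 ]
tape [165.9 263.3] 0.87 [0.6423 0.0529 0.096 ]
key [223.6 390.8] 0.52 [ 0.514 -0.274  0.036]
key [163.8 259.2] 0.26 [0.6599 0.0668 0.036 ]
scene cam [-0.1523  0.4503  0.6379]
key_bow [200.1 347. ] 0.65 [ 0.5804 -0.1867  0.065 ]
key_bow [203.3 390.4] 0.6 [ 0.5061 -0.2703  0.065 ]
lock_face [225.5 281.5] 0.73 [0.5226 0.0493 0.105 ]
stand_socket [213.4 393.7] 0.56 [ 0.4972 -0.2781  0.036 ]
lockbox [250.1 263.8] 0.93 [0.5876 0.063  0.    ]
pen [241.1 356.2] 0.54 [ 0.4877 -0.1462  0.005 ]
petri [214.3 330.6] 0.59 [ 0.6282 -0.1726  0.    ]
petri [335.9 158.8] 0.54 [0.4605 0.3691 0.    ]
beaker_small [198.1 350.7] 0.79 [ 0.6665 -0.2753  0.    ]
beaker_small [201.7 390.7] 0.36 [ 0.5869 -0.359   0.    ]
marker [335.5 158.5] 0.76 [0.4541 0.3703 0.008 ]
tape [206.5 252.8] 0.86 [0.6425 0.0581 0.096 ]
key [211.4 393.6] 0.46 [ 0.5045 -0.2848  0.036 ]
{'t': 1.1, 'qpos': array([ 1.1457,  0.3773,  0.081 ,  1.2744, -0.    ,  1.4605]), 'qvel': array([ 0.0007,  0.0003,  0.0005, -0.0013,  0.0003, -0.001 ]), 'effort': array([ -0.0001, -46.3534,  27.0159,   0.0004,  -0.0003,   0.    ]), 'ee_pos': array([0.1781, 0.5468, 0.2313]), 'ee_rot': array([3.1415, 0.0001, 2.8268]), 'ft_force': array([-0.6459,  0.1237, -0.5294]), 'wrist_torque': array([ 0.0556, -0.0075, -0.0216]), 'grip_width': 0.0858633576777522}
```

```bash
python3 - <<'E'
from h import *
p=robot.read_camera("top");q=robot.read_camera("scene")
cr=lambda p,c,s:cv2.resize(cv2.cvtColor(p["img"],cv2.COLOR_RGB2BGR)[c[0]:c[1],c[2]:c[3]],s,interpolation=cv2.INTER_CUBIC)
a=np.hstack([cr(p,(195,250,365,420),(400,400)),cr(p,(150,250,210,310),(400,400))])
cv2.imwrite("pics/a.png",a)
a=np.hstack([cr(q,(180,240,362,422),(400,400)),cr(q,(180,290,225,335),(400,400))])
cv2.imwrite("pics/b.png",a)
E
```

```text
(no output)
```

View pics/a.png

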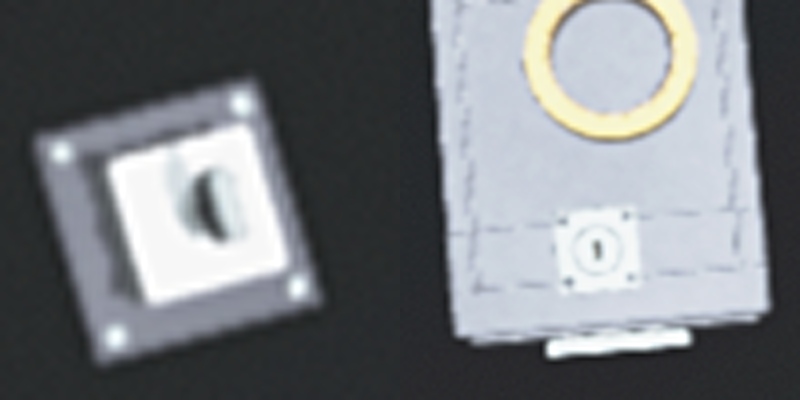

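View pics/b.png

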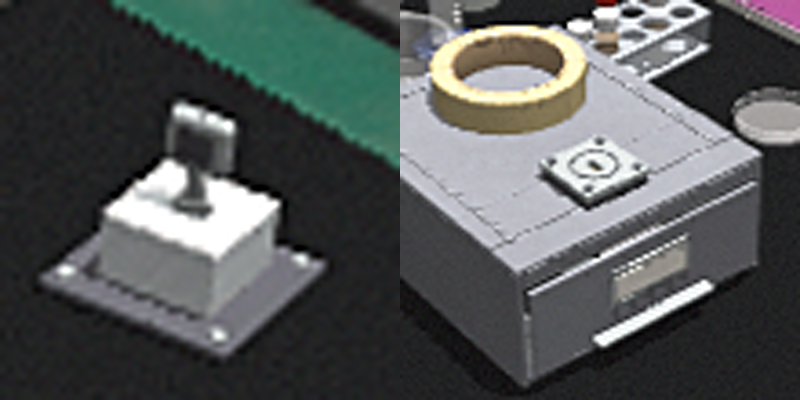

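View pics/scene0.png

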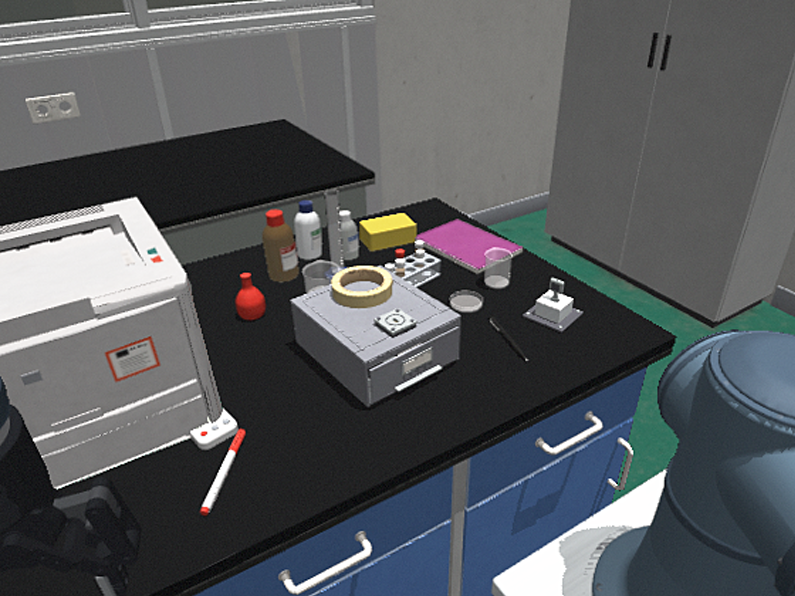

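```bash
python3 - <<'E'
from h import *
np.set_printoptions(precision=4,suppress=True)
p=robot.read_camera("top");q=robot.read_camera("scene")
def cs(im,pts,r0,c0,s,z):
    X=np.array([atz(im,(r0+(y+.5)*s-.5,c0+(x+.5)*s-.5),z) for x,y in pts]); 
    e=np.roll(X,-1,0)-X
    a=np.degrees(np.arctan2(e[:,1],e[:,0]))
    print(X[:,:2].tolist() and X.mean(0),"len",np.linalg.norm(e,axis=1),"ang",a); return X
print("base top");cs(p,[(37,138),(255,78),(322,300),(100,362)],195,365,.1375,.006)
print("block top");cs(p,[(105,160),(247,122),(290,268),(150,305)],195,365,.1375,.036)
print("plate top");cs(p,[(155,212),(237,205),(242,288),(160,293)],150,210,.25,.105)
print("block scene");cs(q,[(103,205),(178,155),(280,205),(212,262)],180,362,.15,.036)
print("base scene");cs(q,[(40,280),(326,262),(228,356)],180,362,.15,.006)
print("plate scene");cs(q,[(140,163),(198,138),(248,172),(188,203)],180,225,.275,.105)
print("keyhole",atz(p,(150+250*.25,210+197*.25),.105),atz(q,(180+163*.275,225+196*.275),.105))
print("boxfront top",cs(p,[(58,340),(370,315)],150,210,.25,.096))
print("boxfront scene",cs(q,[(122,272),(360,155)],180,225,.275,.096))
# bow triangulate: top ~ bow top center, scene
print("bow scene",atz(q,(180+140*.15,362+204*.15),.065), "bow top", atz(p,(195+205*.1375,365+209*.1375),.065))
E
```

```text
base top
[ 0.5134 -0.2769  0.006 ] len [0.0824 0.0832 0.0834 0.0833] ang [ -73.0763 -163.1321  106.9939   16.1674]
block top
[ 0.5132 -0.2766  0.036 ] len [0.0521 0.0532 0.0511 0.053 ] ang [ -73.5052 -163.4843  106.2272   17.6105]
plate top
[0.5278 0.0585 0.105 ] len [0.0496 0.0502 0.0492 0.049 ] ang [ -83.5223 -174.804    95.0957    5.5623]
block scene
[ 0.5124 -0.2813  0.036 ] len [0.0531 0.051  0.054  0.0543] ang [ -76.9281 -172.1169  106.5814    7.3826]
base scene
[ 0.4938 -0.271   0.006 ] len [0.118  0.0842 0.0836] ang [-116.8383  108.2642   17.6647]
plate scene
[0.5255 0.0571 0.105 ] len [0.0448 0.0495 0.048  0.0526] ang [ -84.1855 -173.1995   99.4731    3.3161]
keyhole [0.5265 0.0584 0.105 ] [0.5281 0.0527 0.105 ]
[0.4816 0.0481 0.096 ] len [0.1888 0.1888] ang [-83.8046  96.1954]
boxfront top [[ 0.4714  0.142   0.096 ]
 [ 0.4918 -0.0457  0.096 ]]
[0.4812 0.0465 0.096 ] len [0.1848 0.1848] ang [-82.9413  97.0587]
boxfront scene [[ 0.4698  0.1382  0.096 ]
 [ 0.4925 -0.0452  0.096 ]]
bow scene [ 0.5115 -0.2832  0.065 ] bow top [ 0.5129 -0.2743  0.065 ]
```

Emit:
arm_command([
  {"tx": 2.2,"ty": -2.5,"claw": 0.6},
  {"tx": 4.4,"ty": -5,"claw": 0.6},
  {"tx": 6.6,"ty": -7.5,"claw": 0.6},
  {"tx": 8.8,"ty": -10,"claw": 0.6},
  {"tx": 11,"ty": -12.5,"claw": 0.6},
])

```text
invalid input at $.commands[0]: expected keys tx, ty, tz, ax, ay, az, claw
```

Emit:
arm_command([
  {"tx": 2.2,"ty": -2.5,"claw": 0.6,"az": 5},
  {"tx": 4.4,"ty": -5,"claw": 0.6,"az": 10},
  {"tx": 6.6,"ty": -7.5,"claw": 0.6,"az": 15},
  {"tx": 8.8,"ty": -10,"claw": 0.6,"az": 20},
  {"tx": 11,"ty": -12.5,"claw": 0.6,"az": 25},
])

```text
invalid input at $.commands[0]: expected keys tx, ty, tz, ax, ay, az, claw
```

Emit:
arm_command([
  {"tx": 1.2,"ty": -3.4,"claw": 0.6,"az": 2},
  {"tx": 2.4,"ty": -6.8,"claw": 0.6,"az": 4},
  {"tx": 3.6,"ty": -10.2,"claw": 0.6,"az": 6},
  {"tx": 4.8,"ty": -13.6,"claw": 0.6,"az": 8},
  {"tx": 6,"ty": -17,"claw": 0.6,"az": 9.8},
])

```text
invalid input at $.commands[0]: expected keys tx, ty, tz, ax, ay, az, claw
```

Emit:
arm_command([
  {"tx": 0.8,"ty": -3.4},
  {"tx": 1.6,"ty": -6.8},
  {"tx": 2.4,"ty": -10.2},
  {"tx": 3.2,"ty": -13.6},
  {"tx": 4,"ty": -17},
])

```text
invalid input at $.commands[0]: expected keys tx, ty, tz, ax, ay, az, claw
```

Emit:
arm_command([
  {"tx": 0.3,"ty": -3.4},
  {"tx": 0.6,"ty": -6.8},
  {"tx": 0.9,"ty": -10.2},
  {"tx": 1.1,"ty": -13.6},
  {"tx": 1.3,"ty": -17},
])

```text
invalid input at $.commands[0]: expected keys tx, ty, tz, ax, ay, az, claw
```

All keys are needed in every row.

Emit:
arm_command([
  {"tx": 2.2,"ty": -2.5,"tz": 0,"ax": 0,"ay": 0,"az": 0,"claw": 0.6},
  {"tx": 4.4,"ty": -5,"tz": 0,"ax": 0,"ay": 0,"az": 0,"claw": 0.6},
  {"tx": 6.6,"ty": -7.5,"tz": 0,"ax": 0,"ay": 0,"az": 0,"claw": 0.6},
  {"tx": 8.8,"ty": -10,"tz": 0,"ax": 0,"ay": 0,"az": 0,"claw": 0.6},
  {"tx": 11,"ty": -12.5,"tz": 0,"ax": 0,"ay": 0,"az": 0,"claw": 0.6},
])

```text
t: 1.72
ee_pos: [0.2887, 0.4206, 0.2314]
ee_rot: [3.141, 0.0, 2.827]
ft_force: [-0.4, 0.2, 0.9]
grip_width: 0.0512
```

Emit:
arm_command([
  {"tx": 2.2,"ty": -2.5,"tz": 0,"ax": 0,"ay": 0,"az": 5,"claw": 0.6},
  {"tx": 4.4,"ty": -5,"tz": 0,"ax": 0,"ay": 0,"az": 10,"claw": 0.6},
  {"tx": 6.6,"ty": -7.5,"tz": 0,"ax": 0,"ay": 0,"az": 15,"claw": 0.6},
  {"tx": 8.8,"ty": -10,"tz": 0,"ax": 0,"ay": 0,"az": 20,"claw": 0.6},
  {"tx": 11,"ty": -12.5,"tz": 0,"ax": 0,"ay": 0,"az": 25,"claw": 0.6},
])

```text
t: 2.13
ee_pos: [0.3989, 0.2954, 0.2315]
ee_rot: [3.141, 0.0, -3.016]
ft_force: [-0.2, 0.3, -0.4]
grip_width: 0.0512
```

Emit:
arm_command([
  {"tx": 1.2,"ty": -3.4,"tz": 0,"ax": 0,"ay": 0,"az": 2,"claw": 0.6},
  {"tx": 2.4,"ty": -6.8,"tz": 0,"ax": 0,"ay": 0,"az": 4,"claw": 0.6},
  {"tx": 3.6,"ty": -10.2,"tz": 0,"ax": 0,"ay": 0,"az": 6,"claw": 0.6},
  {"tx": 4.8,"ty": -13.6,"tz": 0,"ax": 0,"ay": 0,"az": 8,"claw": 0.6},
  {"tx": 6,"ty": -17,"tz": 0,"ax": 0,"ay": 0,"az": 9.8,"claw": 0.6},
])

```text
t: 2.55
ee_pos: [0.4584, 0.1251, 0.2315]
ee_rot: [3.142, 0.001, -2.847]
ft_force: [1.0, -0.5, -0.6]
grip_width: 0.0514
```

Emit:
arm_command([
  {"tx": 0.8,"ty": -3.4,"tz": 0,"ax": 0,"ay": 0,"az": 0,"claw": 0.6},
  {"tx": 1.6,"ty": -6.8,"tz": 0,"ax": 0,"ay": 0,"az": 0,"claw": 0.6},
  {"tx": 2.4,"ty": -10.2,"tz": 0,"ax": 0,"ay": 0,"az": 0,"claw": 0.6},
  {"tx": 3.2,"ty": -13.6,"tz": 0,"ax": 0,"ay": 0,"az": 0,"claw": 0.6},
  {"tx": 4,"ty": -17,"tz": 0,"ax": 0,"ay": 0,"az": 0,"claw": 0.6},
])

```text
t: 2.97
ee_pos: [0.4982, -0.045, 0.2315]
ee_rot: [-3.142, 0.001, -2.849]
ft_force: [0.4, 1.3, 0.4]
grip_width: 0.0512
```

Emit:
arm_command([
  {"tx": 0.3,"ty": -3.4,"tz": 0,"ax": 0,"ay": 0,"az": 0,"claw": 0.6},
  {"tx": 0.6,"ty": -6.8,"tz": 0,"ax": 0,"ay": 0,"az": 0,"claw": 0.6},
  {"tx": 0.9,"ty": -10.2,"tz": 0,"ax": 0,"ay": 0,"az": 0,"claw": 0.6},
  {"tx": 1.1,"ty": -13.6,"tz": 0,"ax": 0,"ay": 0,"az": 0,"claw": 0.6},
  {"tx": 1.3,"ty": -17,"tz": 0,"ax": 0,"ay": 0,"az": 0,"claw": 0.6},
])

```text
t: 3.38
ee_pos: [0.511, -0.215, 0.2314]
ee_rot: [-3.142, 0.0, -2.849]
ft_force: [0.8, -0.5, 0.7]
grip_width: 0.0513
```

Emit:
arm_command([
  {"tx": 0.1,"ty": -2,"tz": -2,"ax": 0,"ay": 0,"az": 0,"claw": 0.6},
  {"tx": 0.2,"ty": -4,"tz": -4,"ax": 0,"ay": 0,"az": 0,"claw": 0.6},
  {"tx": 0.2,"ty": -6.3,"tz": -7,"ax": 0,"ay": 0,"az": 0,"claw": 0.6},
  {"tx": 0.2,"ty": -6.3,"tz": -10,"ax": 0,"ay": 0,"az": 0,"claw": 0.6},
  {"tx": 0.2,"ty": -6.3,"tz": -13,"ax": 0,"ay": 0,"az": 0,"claw": 0.6},
])

```text
t: 3.8
ee_pos: [0.5132, -0.278, 0.1003]
ee_rot: [-3.14, 0.001, -2.851]
ft_force: [0.2, -0.2, -0.1]
grip_width: 0.0511
```

```bash
python3 - <<'E'
from h import *
p=robot.read_camera("top");q=robot.read_camera("scene")
cr=lambda p,c,s:cv2.resize(cv2.cvtColor(p["img"],cv2.COLOR_RGB2BGR)[c[0]:c[1],c[2]:c[3]],s,interpolation=cv2.INTER_CUBIC)
cv2.imwrite("pics/c.png",np.hstack([cr(p,(180,260,350,430),(400,400)),cr(q,(140,240,345,445),(400,400))]))
print(robot.get_obs()["ee_pos"])
E
```

```text
[ 0.5090801  -0.27404346  0.09612576]
```

View pics/c.png

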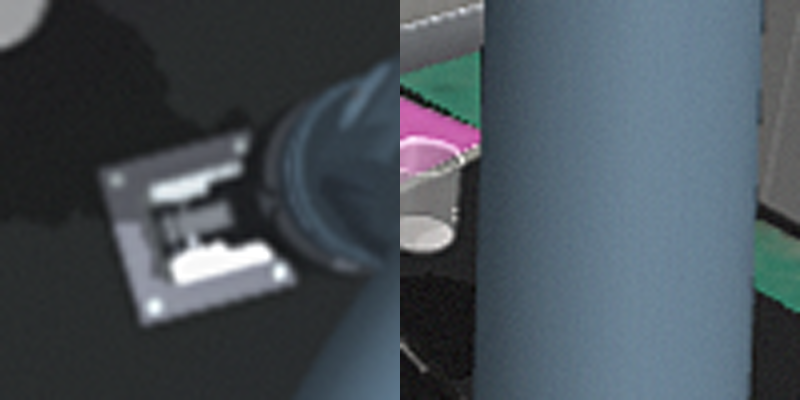

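```bash
python3 - <<'E'
from h import *
for _ in range(4):
    o=robot.get_obs();print(o["t"],o["ee_pos"],o["ee_rot"],o["ft_force"],o["qpos"],o["qvel"]);robot.read_camera("top")
E
```

```text
3.9 [ 0.5090801  -0.27404346  0.09612576] [ 3.13321787 -0.00659644 -2.84980384] [-1.30727048  0.6201784  -0.45877079] [-6.03578699e-01  4.64889667e-01 -1.44291685e-01  9.72275239e-01
  8.82276808e-05 -8.95340364e-01] [ 0.01324374 -0.05376987  0.09245921  0.09082067 -0.00015696  0.00121652]
3.95 [ 0.51074508 -0.2748237   0.09912195] [ 3.13646773 -0.00400099 -2.84928118] [-0.34717424 -0.67521322  0.77529202] [-6.03050268e-01  4.62396490e-01 -1.39898766e-01  9.75002294e-01
  8.18136721e-05 -8.95351758e-01] [ 0.00964488 -0.04643143  0.07885015  0.02560763  0.00044284 -0.00013136]
4.0 [ 0.51255854 -0.2757818   0.1014356 ] [ 3.14011610e+00 -1.05806061e-03 -2.84889680e+00] [0.33964548 0.43113833 0.87257998] [-6.02644878e-01  4.60451520e-01 -1.36557572e-01  9.75601124e-01
  9.74852110e-05 -8.95340038e-01] [ 0.00576558 -0.03325537  0.05382603  0.00190565  0.00040293  0.00181341]
4.05 [ 0.5138145  -0.27651976  0.10292633] [-3.14036502e+00  1.07746509e-03 -2.84868547e+00] [ 0.06779639 -0.92122019  0.78903385] [-6.02452736e-01  4.59113007e-01 -1.34561855e-01  9.75489707e-01
  7.33282403e-05 -8.95359202e-01] [ 0.00276592 -0.01906768  0.02719023 -0.00472769  0.00068633  0.00014333]
```

Emit:
arm_command([
  {"tx": 0,"ty": 0,"tz": -1.1,"ax": 0,"ay": 0,"az": 0,"claw": 0.6},
  {"tx": 0,"ty": 0,"tz": -2.3,"ax": 0,"ay": 0,"az": 0,"claw": 0.6},
  {"tx": 0,"ty": 0,"tz": -3.5,"ax": 0,"ay": 0,"az": 0,"claw": 0.6},
  {"tx": 0,"ty": 0,"tz": -4.7,"ax": 0,"ay": 0,"az": 0,"claw": 0.6},
  {"tx": 0,"ty": 0,"tz": -5.5,"ax": 0,"ay": 0,"az": 0,"claw": 0.6},
], grip_force=20)

```text
t: 4.52
ee_pos: [0.5146, -0.2769, 0.0479]
ee_rot: [-3.139, 0.002, -2.848]
ft_force: [0.0, -0.6, 0.0]
grip_width: 0.0511
```

Emit:
arm_command([
  {"tx": 0,"ty": 0,"tz": 0,"ax": 0,"ay": 0,"az": 0,"claw": 0.4},
  {"tx": 0,"ty": 0,"tz": 0,"ax": 0,"ay": 0,"az": 0,"claw": 0.3},
  {"tx": 0,"ty": 0,"tz": 0,"ax": 0,"ay": 0,"az": 0,"claw": 0.2},
  {"tx": 0,"ty": 0,"tz": 0,"ax": 0,"ay": 0,"az": 0,"claw": 0.1},
  {"tx": 0,"ty": 0,"tz": 0,"ax": 0,"ay": 0,"az": 0,"claw": 0},
], grip_force=20)

```text
t: 4.93
ee_pos: [0.514, -0.2768, 0.0477]
ee_rot: [-3.14, 0.002, -2.849]
ft_force: [-0.6, 0.5, 4.4]
grip_width: 0.0098
```

Emit:
arm_command([
  {"tx": 0,"ty": 0,"tz": 0,"ax": 0,"ay": 0,"az": 0,"claw": 0},
  {"tx": 0,"ty": 0,"tz": 0,"ax": 0,"ay": 0,"az": 0,"claw": 0},
  {"tx": 0,"ty": 0,"tz": 0,"ax": 0,"ay": 0,"az": 0,"claw": 0},
  {"tx": 0,"ty": 0,"tz": 0,"ax": 0,"ay": 0,"az": 0,"claw": 0},
  {"tx": 0,"ty": 0,"tz": 0,"ax": 0,"ay": 0,"az": 0,"claw": 0},
], grip_force=20)

```text
t: 5.35
ee_pos: [0.514, -0.2768, 0.0477]
ee_rot: [-3.14, 0.002, -2.849]
ft_force: [-0.7, 0.4, 6.5]
grip_width: 0.0096
```

Emit:
arm_command([
  {"tx": 0,"ty": 0,"tz": 0,"ax": 0,"ay": 0,"az": 0,"claw": 0},
  {"tx": 0,"ty": 0,"tz": 0,"ax": 0,"ay": 0,"az": 0,"claw": 0},
  {"tx": 0,"ty": 0,"tz": 0.5,"ax": 0,"ay": 0,"az": 0,"claw": 0},
  {"tx": 0,"ty": 0,"tz": 1.5,"ax": 0,"ay": 0,"az": 0,"claw": 0},
  {"tx": 0,"ty": 0,"tz": 3,"ax": 0,"ay": 0,"az": 0,"claw": 0},
], grip_force=60)

```text
t: 5.77
ee_pos: [0.5118, -0.2756, 0.0758]
ee_rot: [3.139, -0.002, -2.849]
ft_force: [-0.6, -0.6, -1.1]
grip_width: 0.0089
```

Emit:
arm_command([
  {"tx": 0,"ty": 0,"tz": 2,"ax": 0,"ay": 0,"az": 0,"claw": 0},
  {"tx": 0,"ty": 0,"tz": 5,"ax": 0,"ay": 0,"az": 0,"claw": 0},
  {"tx": 0,"ty": 0,"tz": 8,"ax": 0,"ay": 0,"az": 0,"claw": 0},
  {"tx": 0,"ty": 0,"tz": 10.5,"ax": 0,"ay": 0,"az": 0,"claw": 0},
  {"tx": 0,"ty": 0,"tz": 12,"ax": 0,"ay": 0,"az": 0,"claw": 0},
])

```text
t: 6.18
ee_pos: [0.514, -0.2769, 0.2004]
ee_rot: [-3.138, 0.003, -2.849]
ft_force: [0.5, -0.8, -0.1]
grip_width: 0.0091
```

Emit:
arm_command([
  {"tx": 0,"ty": 3,"tz": 0,"ax": 0,"ay": 0,"az": -2,"claw": 0},
  {"tx": 0,"ty": 6,"tz": 0,"ax": 0,"ay": 0,"az": -4,"claw": 0},
  {"tx": 0,"ty": 9.5,"tz": 0,"ax": 0,"ay": 0,"az": -6,"claw": 0},
  {"tx": 0,"ty": 13,"tz": 0,"ax": 0,"ay": 0,"az": -8,"claw": 0},
  {"tx": 0,"ty": 16.5,"tz": 0,"ax": 0,"ay": 0,"az": -10.5,"claw": 0},
])

```text
t: 6.6
ee_pos: [0.5126, -0.1099, 0.197]
ee_rot: [3.142, 0.0, -3.035]
ft_force: [0.1, 0.5, -1.2]
grip_width: 0.009
```

Emit:
arm_command([
  {"tx": 0.3,"ty": 4,"tz": 0,"ax": 0,"ay": 0,"az": 0,"claw": 0},
  {"tx": 0.6,"ty": 8,"tz": 0,"ax": 0,"ay": 0,"az": 0,"claw": 0},
  {"tx": 0.9,"ty": 12,"tz": 0,"ax": 0,"ay": 0,"az": 0,"claw": 0},
  {"tx": 1.1,"ty": 15,"tz": 0,"ax": 0,"ay": 0,"az": 0,"claw": 0},
  {"tx": 1.2,"ty": 16.9,"tz": 0,"ax": 0,"ay": 0,"az": 0,"claw": 0},
])

```text
t: 7.02
ee_pos: [0.5246, 0.061, 0.197]
ee_rot: [3.141, 0.0, -3.029]
ft_force: [0.1, 0.4, -1.1]
grip_width: 0.0091
```

```bash
python3 - <<'E'
from h import *
for i in range(5): p=robot.read_camera("top");
q=robot.read_camera("scene")
o=robot.get_obs();print(o)
for n,c in(("top",p),("scene",q)):
  print(n,robot.spot_point(c,"key")[:2],robot.spot_point(c,"key_bow")[:2],"pred key,bow",proj(c,[o["ee_pos"]-[0,0,.0117],o["ee_pos"]+[0,0,.0173]])[:,::-1])
cr=lambda p,c,s:cv2.resize(cv2.cvtColor(p["img"],cv2.COLOR_RGB2BGR)[c[0]:c[1],c[2]:c[3]],s,interpolation=cv2.INTER_CUBIC)
cv2.imwrite("pics/d.png",np.hstack([cr(p,(150,250,210,310),(400,400)),cr(q,(140,240,235,335),(400,400))]))
E
```

```text
{'t': 7.3167, 'qpos': array([-1.20734837e-02,  2.94574655e-01, -1.27493606e-01,  1.14869225e+00,
       -3.90614792e-04, -1.20258650e-01]), 'qvel': array([-0.01245879,  0.00159013, -0.00221437, -0.00269015,  0.00182604,
        0.00066607]), 'effort': array([ 6.49933275e-01, -4.19547379e+01,  2.66204274e+01,  2.05639988e-02,
        2.67931027e-02, -2.24018215e-03]), 'ee_pos': array([0.52501807, 0.05684414, 0.19655139]), 'ee_rot': array([-3.14120056e+00, -1.13070925e-05, -3.03340750e+00]), 'ft_force': array([ 0.16955388, -0.65090092, -1.05012084]), 'wrist_torque': array([-0.00614333, -0.06544835, -0.01420622]), 'grip_width': 0.008993274581931738}
top [] [] pred key,bow [[209.67421726 257.98512164]
 [208.27363778 257.21328894]]
scene [{'location': [197.0, 278.8], 'p': 0.53}] [{'location': [184.6, 278.9], 'p': 0.54}, {'location': [225.2, 282.3], 'p': 0.25}] pred key,bow [[194.98581533 277.14515941]
 [182.96858227 276.79842017]]
```

View pics/d.png

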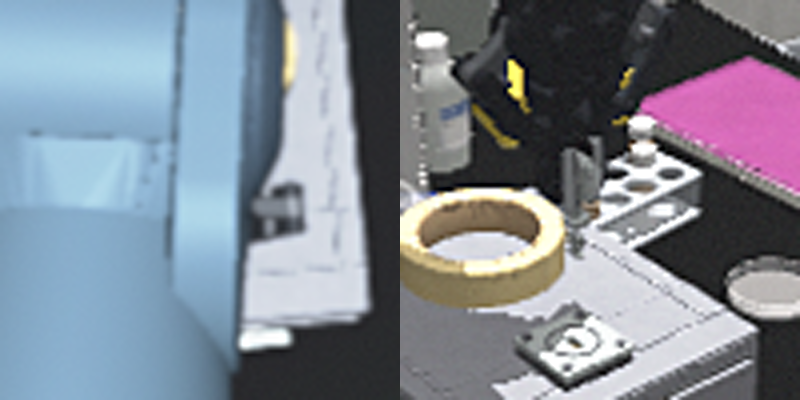

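```bash
python3 - <<'E'
from h import *
q=robot.read_camera("scene");o=robot.get_obs();e=o["ee_pos"];print(e)
for k,dz in(("key",-.0117),("key_bow",.0173)):
    r=robot.spot_point(q,k)[0]["location"];print(k,r,atz(q,r,e[2]+dz)-e)
s=(140+342.5*.25-.5,235+177.5*.25-.5);print(s,atz(q,s,.105))
r=robot.spot_point(q,"lock_face")[0]["location"];print(r,atz(q,r,.105))
big=cv2.resize(q["img"][205:245,260:300],None,fx=10,fy=10,interpolation=cv2.INTER_CUBIC)
big2=cv2.resize(q["img"][170:210,260:300],None,fx=10,fy=10,interpolation=cv2.INTER_CUBIC)
cv2.imwrite("pics/e.png",np.hstack([big2,big])[:,:,::-1])
E
```

```text
[0.52503115 0.05693152 0.19634088]
key [194.1, 281.3] [-0.0013483 -0.0096214 -0.0117   ]
key_bow [225.4, 280.2] [-0.13843805  0.07585996  0.0173    ]
(225.125, 278.875) [0.52712589 0.05340405 0.105     ]
[214.2, 327.0] [ 0.50467778 -0.06334303  0.105     ]
```

View pics/e.png

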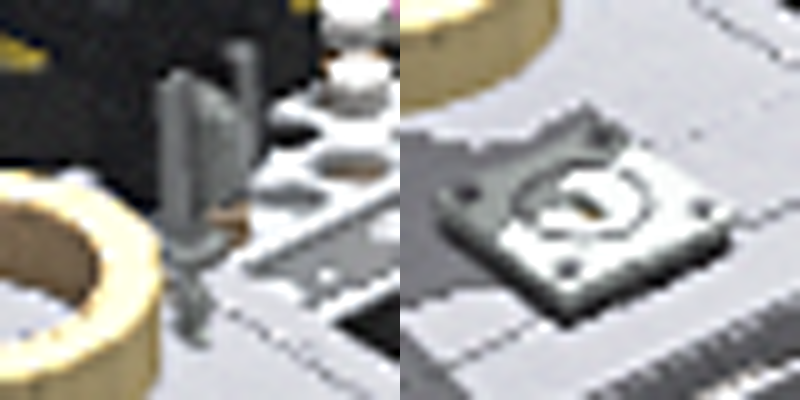

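Emit:
arm_command([
  {"tx": 0.1,"ty": 0,"tz": -1.3,"ax": 0,"ay": 0,"az": -0.2,"claw": 0},
  {"tx": 0.2,"ty": 0.1,"tz": -2.6,"ax": 0,"ay": 0,"az": -0.2,"claw": 0},
  {"tx": 0.2,"ty": 0.1,"tz": -3.8,"ax": 0,"ay": 0,"az": -0.2,"claw": 0},
  {"tx": 0.2,"ty": 0.1,"tz": -4.7,"ax": 0,"ay": 0,"az": -0.2,"claw": 0},
  {"tx": 0.2,"ty": 0.1,"tz": -5,"ax": 0,"ay": 0,"az": -0.2,"claw": 0},
])

```text
t: 8.13
ee_pos: [0.526, 0.0587, 0.1448]
ee_rot: [3.141, -0.003, -3.036]
ft_force: [0.2, -0.1, 1.0]
grip_width: 0.009
```

Emit:
arm_command([
  {"tx": 0,"ty": 0,"tz": 0,"ax": 0,"ay": 0,"az": 0,"claw": 0},
  {"tx": 0,"ty": 0,"tz": -0.1,"ax": 0,"ay": 0,"az": 0,"claw": 0},
  {"tx": 0,"ty": 0,"tz": -0.2,"ax": 0,"ay": 0,"az": 0,"claw": 0},
  {"tx": 0,"ty": 0,"tz": -0.3,"ax": 0,"ay": 0,"az": 0,"claw": 0},
  {"tx": 0,"ty": 0,"tz": -0.4,"ax": 0,"ay": 0,"az": 0,"claw": 0},
])

```text
t: 8.55
ee_pos: [0.5275, 0.0587, 0.1428]
ee_rot: [-3.142, 0.001, -3.036]
ft_force: [0.5, -0.2, -0.9]
grip_width: 0.0091
```

Emit:
arm_command([
  {"tx": 0,"ty": 0,"tz": -0.05,"ax": 0,"ay": 0,"az": 0,"claw": 0},
  {"tx": 0,"ty": 0,"tz": -0.1,"ax": 0,"ay": 0,"az": 0,"claw": 0},
  {"tx": 0,"ty": 0,"tz": -0.15,"ax": 0,"ay": 0,"az": 0,"claw": 0},
  {"tx": 0,"ty": 0,"tz": -0.2,"ax": 0,"ay": 0,"az": 0,"claw": 0},
  {"tx": 0,"ty": 0,"tz": -0.2,"ax": 0,"ay": 0,"az": 0,"claw": 0},
])

```text
t: 8.97
ee_pos: [0.5269, 0.0588, 0.1402]
ee_rot: [3.141, -0.0, -3.036]
ft_force: [-0.8, 0.2, -0.5]
grip_width: 0.0091
```

Emit:
arm_command([
  {"tx": 0,"ty": 0,"tz": -0.05,"ax": 0,"ay": 0,"az": 0,"claw": 0},
  {"tx": 0,"ty": 0,"tz": -0.1,"ax": 0,"ay": 0,"az": 0,"claw": 0},
  {"tx": 0,"ty": 0,"tz": -0.15,"ax": 0,"ay": 0,"az": 0,"claw": 0},
  {"tx": 0,"ty": 0,"tz": -0.15,"ax": 0,"ay": 0,"az": 0,"claw": 0},
  {"tx": 0,"ty": 0,"tz": -0.15,"ax": 0,"ay": 0,"az": 0,"claw": 0},
])

```text
t: 9.38
ee_pos: [0.527, 0.0588, 0.1388]
ee_rot: [3.141, -0.0, -3.036]
ft_force: [-0.5, 0.2, -0.2]
grip_width: 0.009
```

Emit:
arm_command([
  {"tx": 0,"ty": 0,"tz": -0.05,"ax": 0,"ay": 0,"az": 0,"claw": 0},
  {"tx": 0,"ty": 0,"tz": -0.1,"ax": 0,"ay": 0,"az": 0,"claw": 0},
  {"tx": 0,"ty": 0,"tz": -0.15,"ax": 0,"ay": 0,"az": 0,"claw": 0},
  {"tx": 0,"ty": 0,"tz": -0.15,"ax": 0,"ay": 0,"az": 0,"claw": 0},
  {"tx": 0,"ty": 0,"tz": -0.15,"ax": 0,"ay": 0,"az": 0,"claw": 0},
])

```text
t: 9.8
ee_pos: [0.527, 0.0588, 0.1373]
ee_rot: [3.141, -0.0, -3.036]
ft_force: [0.2, -0.5, 0.1]
grip_width: 0.0089
```

Emit:
arm_command([
  {"tx": 0,"ty": 0,"tz": -0.05,"ax": 0,"ay": 0,"az": 0,"claw": 0},
  {"tx": 0,"ty": 0,"tz": -0.1,"ax": 0,"ay": 0,"az": 0,"claw": 0},
  {"tx": 0,"ty": 0,"tz": -0.1,"ax": 0,"ay": 0,"az": 0,"claw": 0},
  {"tx": 0,"ty": 0,"tz": -0.1,"ax": 0,"ay": 0,"az": 0,"claw": 0},
  {"tx": 0,"ty": 0,"tz": -0.1,"ax": 0,"ay": 0,"az": 0,"claw": 0},
])

```text
t: 10.22
ee_pos: [0.527, 0.0588, 0.1363]
ee_rot: [3.142, -0.0, -3.036]
ft_force: [-0.3, -0.4, -0.4]
grip_width: 0.0094
```

Emit:
arm_command([
  {"tx": 0,"ty": 0,"tz": -0.05,"ax": 0,"ay": 0,"az": 0,"claw": 0},
  {"tx": 0,"ty": 0,"tz": -0.1,"ax": 0,"ay": 0,"az": 0,"claw": 0},
  {"tx": 0,"ty": 0,"tz": -0.1,"ax": 0,"ay": 0,"az": 0,"claw": 0},
  {"tx": 0,"ty": 0,"tz": -0.1,"ax": 0,"ay": 0,"az": 0,"claw": 0},
  {"tx": 0,"ty": 0,"tz": -0.1,"ax": 0,"ay": 0,"az": 0,"claw": 0},
])

```text
t: 10.63
ee_pos: [0.527, 0.0588, 0.1353]
ee_rot: [3.141, -0.0, -3.036]
ft_force: [0.4, -0.9, -0.8]
grip_width: 0.009
```

Emit:
arm_command([
  {"tx": 0,"ty": 0,"tz": -0.05,"ax": 0,"ay": 0,"az": 0,"claw": 0},
  {"tx": 0,"ty": 0,"tz": -0.1,"ax": 0,"ay": 0,"az": 0,"claw": 0},
  {"tx": 0,"ty": 0,"tz": -0.1,"ax": 0,"ay": 0,"az": 0,"claw": 0},
  {"tx": 0,"ty": 0,"tz": -0.1,"ax": 0,"ay": 0,"az": 0,"claw": 0},
  {"tx": 0,"ty": 0,"tz": -0.1,"ax": 0,"ay": 0,"az": 0,"claw": 0},
])

```text
t: 11.05
ee_pos: [0.527, 0.0588, 0.1343]
ee_rot: [3.142, -0.0, -3.036]
ft_force: [-0.5, 0.2, -1.5]
grip_width: 0.009
```

Emit:
arm_command([
  {"tx": 0,"ty": 0,"tz": -0.05,"ax": 0,"ay": 0,"az": 0,"claw": 0},
  {"tx": 0,"ty": 0,"tz": -0.1,"ax": 0,"ay": 0,"az": 0,"claw": 0},
  {"tx": 0,"ty": 0,"tz": -0.15,"ax": 0,"ay": 0,"az": 0,"claw": 0},
  {"tx": 0,"ty": 0,"tz": -0.15,"ax": 0,"ay": 0,"az": 0,"claw": 0},
  {"tx": 0,"ty": 0,"tz": -0.15,"ax": 0,"ay": 0,"az": 0,"claw": 0},
])

```text
t: 11.47
ee_pos: [0.527, 0.0588, 0.1328]
ee_rot: [3.141, -0.0, -3.036]
ft_force: [-0.8, -0.2, -0.2]
grip_width: 0.0087
```

Emit:
arm_command([
  {"tx": 0,"ty": 0,"tz": -0.05,"ax": 0,"ay": 0,"az": 0,"claw": 0},
  {"tx": 0,"ty": 0,"tz": -0.1,"ax": 0,"ay": 0,"az": 0,"claw": 0},
  {"tx": 0,"ty": 0,"tz": -0.15,"ax": 0,"ay": 0,"az": 0,"claw": 0},
  {"tx": 0,"ty": 0,"tz": -0.15,"ax": 0,"ay": 0,"az": 0,"claw": 0},
  {"tx": 0,"ty": 0,"tz": -0.15,"ax": 0,"ay": 0,"az": 0,"claw": 0},
])

```text
t: 11.88
ee_pos: [0.527, 0.0588, 0.1313]
ee_rot: [3.141, -0.0, -3.036]
ft_force: [-0.0, -0.3, -0.0]
grip_width: 0.0091
```

```bash
python3 - <<'E'
from h import *
q=robot.read_camera("scene");o=robot.get_obs();print(o["ee_pos"],o["ft_force"],o["wrist_torque"])
cv2.imwrite("pics/f.png",cv2.resize(q["img"][170:240,240:310],None,fx=8,fy=8,interpolation=cv2.INTER_CUBIC)[:,:,::-1])
E
```

```text
[0.52703175 0.05878058 0.13132575] [-0.58644292  0.60443292 -0.19869014] [-0.00468624  0.0557183  -0.01341298]
```

View pics/f.png

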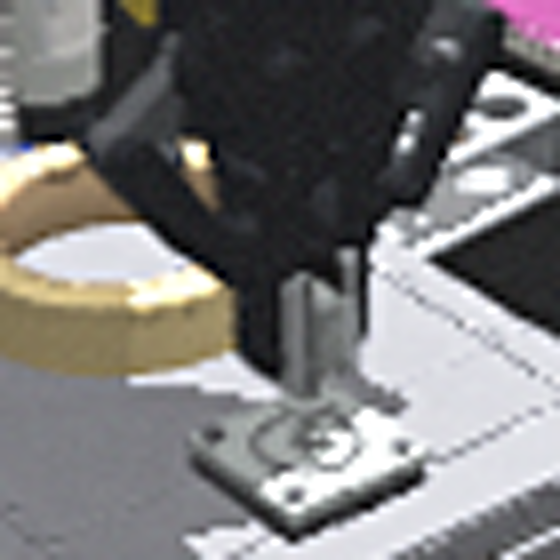

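Emit:
arm_command([
  {"tx": 0,"ty": 0,"tz": -0.1,"ax": 0,"ay": 0,"az": 0,"claw": 0},
  {"tx": 0,"ty": 0,"tz": -0.2,"ax": 0,"ay": 0,"az": 0,"claw": 0},
  {"tx": 0,"ty": 0,"tz": -0.3,"ax": 0,"ay": 0,"az": 0,"claw": 0},
  {"tx": 0,"ty": 0,"tz": -0.3,"ax": 0,"ay": 0,"az": 0,"claw": 0},
  {"tx": 0,"ty": 0,"tz": -0.3,"ax": 0,"ay": 0,"az": 0,"claw": 0},
])

```text
t: 12.35
ee_pos: [0.527, 0.0588, 0.1282]
ee_rot: [3.141, -0.0, -3.036]
ft_force: [0.3, -0.6, -0.5]
grip_width: 0.0089
```

Emit:
arm_command([
  {"tx": 0,"ty": 0,"tz": -0.1,"ax": 0,"ay": 0,"az": 0,"claw": 0},
  {"tx": 0,"ty": 0,"tz": -0.2,"ax": 0,"ay": 0,"az": 0,"claw": 0},
  {"tx": 0,"ty": 0,"tz": -0.3,"ax": 0,"ay": 0,"az": 0,"claw": 0},
  {"tx": 0,"ty": 0,"tz": -0.3,"ax": 0,"ay": 0,"az": 0,"claw": 0},
  {"tx": 0,"ty": 0,"tz": -0.3,"ax": 0,"ay": 0,"az": 0,"claw": 0},
])

```text
t: 12.77
ee_pos: [0.5269, 0.0588, 0.1252]
ee_rot: [3.141, -0.0, -3.036]
ft_force: [0.0, 0.7, 0.3]
grip_width: 0.0092
```

Emit:
arm_command([
  {"tx": 0,"ty": 0,"tz": -0.1,"ax": 0,"ay": 0,"az": 0,"claw": 0},
  {"tx": 0,"ty": 0,"tz": -0.2,"ax": 0,"ay": 0,"az": 0,"claw": 0},
  {"tx": 0,"ty": 0,"tz": -0.3,"ax": 0,"ay": 0,"az": 0,"claw": 0},
  {"tx": 0,"ty": 0,"tz": -0.3,"ax": 0,"ay": 0,"az": 0,"claw": 0},
  {"tx": 0,"ty": 0,"tz": -0.3,"ax": 0,"ay": 0,"az": 0,"claw": 0},
])

```text
t: 13.18
ee_pos: [0.5269, 0.0588, 0.1222]
ee_rot: [3.141, -0.0, -3.036]
ft_force: [0.5, 0.6, -0.5]
grip_width: 0.0091
```

Emit:
arm_command([
  {"tx": 0,"ty": 0,"tz": -0.05,"ax": 0,"ay": 0,"az": 0,"claw": 0},
  {"tx": 0,"ty": 0,"tz": -0.1,"ax": 0,"ay": 0,"az": 0,"claw": 0},
  {"tx": 0,"ty": 0,"tz": -0.15,"ax": 0,"ay": 0,"az": 0,"claw": 0},
  {"tx": 0,"ty": 0,"tz": -0.15,"ax": 0,"ay": 0,"az": 0,"claw": 0},
  {"tx": 0,"ty": 0,"tz": -0.15,"ax": 0,"ay": 0,"az": 0,"claw": 0},
])

```text
t: 13.6
ee_pos: [0.527, 0.0588, 0.1208]
ee_rot: [3.141, -0.0, -3.036]
ft_force: [-0.1, -0.0, -0.2]
grip_width: 0.0093
```

Emit:
arm_command([
  {"tx": 0,"ty": 0,"tz": -0.05,"ax": 0,"ay": 0,"az": 0,"claw": 0},
  {"tx": 0,"ty": 0,"tz": -0.1,"ax": 0,"ay": 0,"az": 0,"claw": 0},
  {"tx": 0,"ty": 0,"tz": -0.15,"ax": 0,"ay": 0,"az": 0,"claw": 0},
  {"tx": 0,"ty": 0,"tz": -0.15,"ax": 0,"ay": 0,"az": 0,"claw": 0},
  {"tx": 0,"ty": 0,"tz": -0.15,"ax": 0,"ay": 0,"az": 0,"claw": 0},
])

```text
t: 14.02
ee_pos: [0.527, 0.0588, 0.1193]
ee_rot: [3.141, -0.0, -3.036]
ft_force: [0.0, 0.5, -0.9]
grip_width: 0.0092
```

Emit:
arm_command([
  {"tx": 0,"ty": 0,"tz": -0.05,"ax": 0,"ay": 0,"az": 0,"claw": 0},
  {"tx": 0,"ty": 0,"tz": -0.1,"ax": 0,"ay": 0,"az": 0,"claw": 0},
  {"tx": 0,"ty": 0,"tz": -0.1,"ax": 0,"ay": 0,"az": 0,"claw": 0},
  {"tx": 0,"ty": 0,"tz": -0.1,"ax": 0,"ay": 0,"az": 0,"claw": 0},
  {"tx": 0,"ty": 0,"tz": -0.1,"ax": 0,"ay": 0,"az": 0,"claw": 0},
])

```text
t: 14.43
ee_pos: [0.5272, 0.0588, 0.119]
ee_rot: [-3.142, 0.001, -3.036]
ft_force: [-1.8, -0.7, 6.4]
grip_width: 0.0093
```

Emit:
arm_command([
  {"tx": 0,"ty": 0,"tz": 0,"ax": 0,"ay": 0,"az": -2,"claw": 0},
  {"tx": 0,"ty": 0,"tz": 0,"ax": 0,"ay": 0,"az": -5,"claw": 0},
  {"tx": 0,"ty": 0,"tz": 0,"ax": 0,"ay": 0,"az": -8,"claw": 0},
  {"tx": 0,"ty": 0,"tz": 0,"ax": 0,"ay": 0,"az": -11,"claw": 0},
  {"tx": 0,"ty": 0,"tz": 0,"ax": 0,"ay": 0,"az": -14,"claw": 0},
])

```text
t: 14.85
ee_pos: [0.5276, 0.0584, 0.119]
ee_rot: [-3.141, 0.002, 3.001]
ft_force: [-1.1, -0.6, 5.2]
grip_width: 0.0092
```

```bash
python3 - <<'E'
from h import *
robot.read_camera("scene");o=robot.get_obs();print(o["ee_pos"],o["ee_rot"],o["ft_force"],o["wrist_torque"],o["grip_width"])
E
```

```text
[0.52763962 0.05842012 0.11900271] [-3.14103050e+00  1.55797277e-03  2.99898040e+00] [-0.04453058 -0.52499619  4.65388255] [-0.23471364  0.1836654   0.08159704] 0.008733936465082142
```

Emit:
arm_command([
  {"tx": 0,"ty": 0,"tz": 0,"ax": 0,"ay": 0,"az": -4,"claw": 0},
  {"tx": 0,"ty": 0,"tz": 0,"ax": 0,"ay": 0,"az": -8,"claw": 0},
  {"tx": 0,"ty": 0,"tz": 0,"ax": 0,"ay": 0,"az": -12,"claw": 0},
  {"tx": 0,"ty": 0,"tz": 0,"ax": 0,"ay": 0,"az": -16,"claw": 0},
  {"tx": 0,"ty": 0,"tz": 0,"ax": 0,"ay": 0,"az": -20,"claw": 0},
])

```text
t: 15.32
ee_pos: [0.5275, 0.0581, 0.119]
ee_rot: [-3.141, 0.002, 2.652]
ft_force: [-1.6, -2.3, 4.7]
grip_width: 0.0091
```

```bash
python3 - <<'E'
from h import *
robot.read_camera("scene");o=robot.get_obs();print(o["ee_pos"],o["ee_rot"],o["ft_force"],o["wrist_torque"],o["grip_width"])
E
```

```text
[0.52749547 0.05808321 0.11900498] [-3.14074608e+00  1.83193252e-03  2.64897401e+00] [-1.18870705 -2.47297963  4.94139806] [-0.50299012  0.27418267  0.04793491] 0.008822901863736929
```

Emit:
arm_command([
  {"tx": 0,"ty": 0,"tz": 0,"ax": 0,"ay": 0,"az": -4,"claw": 0},
  {"tx": 0,"ty": 0,"tz": 0,"ax": 0,"ay": 0,"az": -8,"claw": 0},
  {"tx": 0,"ty": 0,"tz": 0,"ax": 0,"ay": 0,"az": -12,"claw": 0},
  {"tx": 0,"ty": 0,"tz": 0,"ax": 0,"ay": 0,"az": -16,"claw": 0},
  {"tx": 0,"ty": 0,"tz": 0,"ax": 0,"ay": 0,"az": -20,"claw": 0},
])

```text
t: 15.78
ee_pos: [0.5273, 0.0577, 0.119]
ee_rot: [-3.141, 0.002, 2.302]
ft_force: [-1.4, -3.4, 6.7]
grip_width: 0.0093
```

```bash
python3 - <<'E'
from h import *
q=robot.read_camera("scene");o=robot.get_obs();print(o["ee_pos"],o["ee_rot"],o["ft_force"],o["wrist_torque"],o["grip_width"])
f=cv2.imread("pics/scene0.png");f=cv2.resize(f,(560,420));d=cv2.absdiff(q["img"][:,:,::-1],f).max(2)[240:300,230:330];print(d.mean(),(d>50).sum())
print(robot.spot_point(q,"drawer")[:2])
E
```

```text
[0.52726563 0.05774978 0.1189843 ] [-3.14061237e+00  2.29922928e-03  2.29969686e+00] [-1.73831902 -2.27041109  6.05932731] [-0.63266914  0.41853928  0.03353191] 0.008765132370009072
15.298833333333333 335Traceback (most recent call last):
  File "<stdin>", line 4, in <module>
ValueError: it knows: beaker_small, key, key_bow, lock_face, lockbox, marker, pen, petri, stand_socket, tape
```

Emit:
arm_command([
  {"tx": 0,"ty": 0,"tz": 0,"ax": 0,"ay": 0,"az": -4,"claw": 0},
  {"tx": 0,"ty": 0,"tz": 0,"ax": 0,"ay": 0,"az": -8,"claw": 0},
  {"tx": 0,"ty": 0,"tz": 0,"ax": 0,"ay": 0,"az": -12,"claw": 0},
  {"tx": 0,"ty": 0,"tz": 0,"ax": 0,"ay": 0,"az": -16,"claw": 0},
  {"tx": 0,"ty": 0,"tz": 0,"ax": 0,"ay": 0,"az": -20,"claw": 0},
])

```text
t: 16.25
ee_pos: [0.527, 0.0576, 0.119]
ee_rot: [-3.141, 0.003, 1.953]
ft_force: [-3.8, -3.4, 5.9]
grip_width: 0.0094
```

```bash
python3 - <<'E'
from h import *
q=robot.read_camera("scene");o=robot.get_obs();print(o["ee_pos"],o["ee_rot"],o["ft_force"],o["wrist_torque"],o["grip_width"])
save(q,"g.png",(170,310,200,400),4)
E
```

```text
[0.52695107 0.05759191 0.1189861 ] [-3.14082035e+00  2.63197321e-03  1.95042567e+00] [-2.79187409 -4.19876595  6.76834184] [-0.73693218  0.60736286 -0.01099125] 0.008874097692271425
```

View pics/g.png

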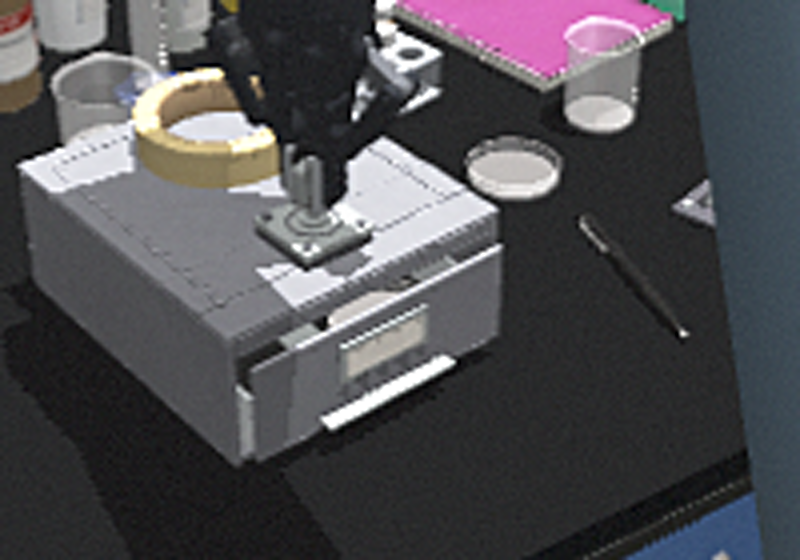

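Emit:
arm_command([
  {"tx": 0,"ty": 0,"tz": 0,"ax": 0,"ay": 0,"az": 0,"claw": 0},
  {"tx": 0,"ty": 0,"tz": 0,"ax": 0,"ay": 0,"az": 0,"claw": 0},
  {"tx": 0,"ty": 0,"tz": 0,"ax": 0,"ay": 0,"az": 0,"claw": 0},
  {"tx": 0,"ty": 0,"tz": 0,"ax": 0,"ay": 0,"az": 0,"claw": 0},
  {"tx": 0,"ty": 0,"tz": 0,"ax": 0,"ay": 0,"az": 0,"claw": 0},
])

```text
t: 16.72
ee_pos: [0.5269, 0.0576, 0.119]
ee_rot: [-3.141, 0.003, 1.956]
ft_force: [-2.5, -3.3, 7.7]
grip_width: 0.0095
```

```bash
python3 - <<'E'
from h import *
q=robot.read_camera("scene")
save(q,"h.png",(220,310,230,340),5)
# predict the front-face top edge of drawer at opening d (box frame yaw 6.2deg)
y=np.radians(6.2);ex=np.array([np.cos(y),np.sin(y),0]);ey=np.array([-np.sin(y),np.cos(y),0])
c=np.array([.4814,.0475,0])
for d in(0,.03,.05,.06):
    X=[c-d*ex+s*.09*ey+[0,0,z] for z in(.08,.0) for s in(1,-1)]
    print(d,(proj(q,X)-[230,220])*5)
o=robot.get_obs();print(o["ee_rot"],o["ft_force"])
E
```

```text
0 [[143.22457247 199.17207181]
 [463.20653198  43.70101881]
 [152.17245395 342.28782888]
 [457.75804672 180.62711435]]
0.03 [[185.54170929 235.11438533]
 [508.09903317  72.92499267]
 [192.66576418 379.61272748]
 [500.58909454 211.2872527 ]]
0.05 [[214.85803287 260.00315563]
 [539.06742409  93.08597559]
 [220.66239293 405.40307863]
 [530.08842472 232.40152692]]
0.06 [[229.86247869 272.73797032]
 [554.87586793 103.37796264]
 [234.97366491 418.58159427]
 [545.13221658 243.16839959]]
[-3.14077942e+00  2.58076466e-03  1.95634094e+00] [-2.21317749 -2.63081386  7.30993519]
```

View pics/h.png

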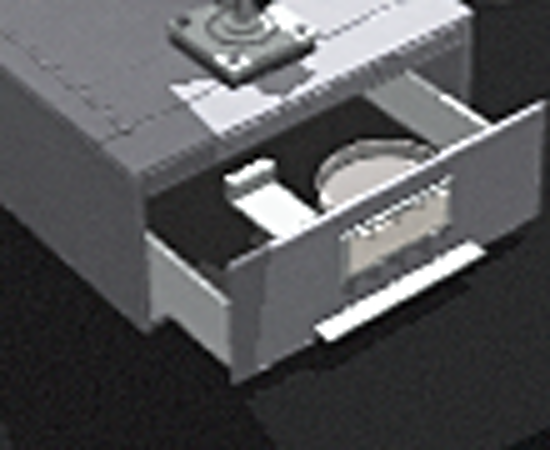

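Emit:
arm_command([
  {"tx": 0,"ty": 0,"tz": 0,"ax": 0,"ay": 0,"az": 3,"claw": 0},
  {"tx": 0,"ty": 0,"tz": 0,"ax": 0,"ay": 0,"az": 8,"claw": 0},
  {"tx": 0,"ty": 0,"tz": 0,"ax": 0,"ay": 0,"az": 13,"claw": 0},
  {"tx": 0,"ty": 0,"tz": 0,"ax": 0,"ay": 0,"az": 18,"claw": 0},
  {"tx": 0,"ty": 0,"tz": 0,"ax": 0,"ay": 0,"az": 23,"claw": 0},
])

```text
t: 17.18
ee_pos: [0.5273, 0.0578, 0.119]
ee_rot: [-3.141, 0.002, 2.362]
ft_force: [-0.6, -1.7, 5.8]
grip_width: 0.009
```

Emit:
arm_command([
  {"tx": 0,"ty": 0,"tz": 0,"ax": 0,"ay": 0,"az": 5,"claw": 0},
  {"tx": 0,"ty": 0,"tz": 0,"ax": 0,"ay": 0,"az": 10,"claw": 0},
  {"tx": 0,"ty": 0,"tz": 0,"ax": 0,"ay": 0,"az": 15,"claw": 0},
  {"tx": 0,"ty": 0,"tz": 0,"ax": 0,"ay": 0,"az": 20,"claw": 0},
  {"tx": 0,"ty": 0,"tz": 0,"ax": 0,"ay": 0,"az": 25,"claw": 0},
])

```text
t: 17.6
ee_pos: [0.5276, 0.0582, 0.119]
ee_rot: [-3.141, 0.002, 2.799]
ft_force: [-1.5, -1.2, 5.0]
grip_width: 0.0093
```

Emit:
arm_command([
  {"tx": 0,"ty": 0,"tz": 0,"ax": 0,"ay": 0,"az": 5,"claw": 0},
  {"tx": 0,"ty": 0,"tz": 0,"ax": 0,"ay": 0,"az": 10,"claw": 0},
  {"tx": 0,"ty": 0,"tz": 0,"ax": 0,"ay": 0,"az": 15,"claw": 0},
  {"tx": 0,"ty": 0,"tz": 0,"ax": 0,"ay": 0,"az": 20,"claw": 0},
  {"tx": 0,"ty": 0,"tz": 0,"ax": 0,"ay": 0,"az": 24,"claw": 0},
])

```text
t: 18.02
ee_pos: [0.5277, 0.0587, 0.119]
ee_rot: [-3.141, 0.002, -3.066]
ft_force: [-0.9, 0.3, 4.6]
grip_width: 0.009
```

```bash
python3 - <<'E'
from h import *
robot.read_camera("scene");robot.read_camera("scene");o=robot.get_obs();print(o["ee_pos"],o["ee_rot"],o["ft_force"],o["wrist_torque"],o["grip_width"])
E
```

```text
[0.52764685 0.05865133 0.11899877] [-3.14133804e+00  1.44526602e-03 -3.06980010e+00] [-0.21124629 -0.07818337  5.45846924] [-0.14603075  0.21444331  0.00306354] 0.009146761471183045
```

Emit:
arm_command([
  {"tx": 0,"ty": 0,"tz": 0,"ax": 0,"ay": 0,"az": 2,"claw": 0},
  {"tx": 0,"ty": 0,"tz": 0.05,"ax": 0,"ay": 0,"az": 2,"claw": 0},
  {"tx": 0,"ty": 0,"tz": 0.1,"ax": 0,"ay": 0,"az": 2,"claw": 0},
  {"tx": 0,"ty": 0,"tz": 0.2,"ax": 0,"ay": 0,"az": 2,"claw": 0},
  {"tx": 0,"ty": 0,"tz": 0.2,"ax": 0,"ay": 0,"az": 2,"claw": 0},
])

```text
t: 18.53
ee_pos: [0.5267, 0.0587, 0.1199]
ee_rot: [3.142, -0.001, -3.036]
ft_force: [0.9, -0.4, -1.4]
grip_width: 0.0087
```

Emit:
arm_command([
  {"tx": 0,"ty": 0,"tz": 0.05,"ax": 0,"ay": 0,"az": 0,"claw": 0},
  {"tx": 0,"ty": 0,"tz": 0.1,"ax": 0,"ay": 0,"az": 0,"claw": 0},
  {"tx": 0,"ty": 0,"tz": 0.1,"ax": 0,"ay": 0,"az": 0,"claw": 0},
  {"tx": 0,"ty": 0,"tz": 0.1,"ax": 0,"ay": 0,"az": 0,"claw": 0},
  {"tx": 0,"ty": 0,"tz": 0.1,"ax": 0,"ay": 0,"az": 0,"claw": 0},
])

```text
t: 18.95
ee_pos: [0.5266, 0.0587, 0.1211]
ee_rot: [3.142, -0.001, -3.036]
ft_force: [-1.3, -1.4, -1.3]
grip_width: 0.0087
```

Emit:
arm_command([
  {"tx": 0,"ty": 0,"tz": 0.05,"ax": 0,"ay": 0,"az": 0,"claw": 0},
  {"tx": 0,"ty": 0,"tz": 0.1,"ax": 0,"ay": 0,"az": 0,"claw": 0},
  {"tx": 0,"ty": 0,"tz": 0.1,"ax": 0,"ay": 0,"az": 0,"claw": 0},
  {"tx": 0,"ty": 0,"tz": 0.15,"ax": 0,"ay": 0,"az": 0,"claw": 0},
  {"tx": 0,"ty": 0,"tz": 0.15,"ax": 0,"ay": 0,"az": 0,"claw": 0},
])

```text
t: 19.37
ee_pos: [0.5271, 0.0587, 0.123]
ee_rot: [3.142, 0.0, -3.036]
ft_force: [-0.7, -1.1, -0.9]
grip_width: 0.0089
```

Emit:
arm_command([
  {"tx": 0,"ty": 0,"tz": 0.05,"ax": 0,"ay": 0,"az": 0,"claw": 0},
  {"tx": 0,"ty": 0,"tz": 0.1,"ax": 0,"ay": 0,"az": 0,"claw": 0},
  {"tx": 0,"ty": 0,"tz": 0.1,"ax": 0,"ay": 0,"az": 0,"claw": 0},
  {"tx": 0,"ty": 0,"tz": 0.15,"ax": 0,"ay": 0,"az": 0,"claw": 0},
  {"tx": 0,"ty": 0,"tz": 0.15,"ax": 0,"ay": 0,"az": 0,"claw": 0},
])

```text
t: 19.78
ee_pos: [0.5271, 0.0588, 0.1245]
ee_rot: [3.142, 0.0, -3.036]
ft_force: [-0.6, -1.4, -1.3]
grip_width: 0.0093
```

Emit:
arm_command([
  {"tx": 0,"ty": 0,"tz": 0.3,"ax": 0,"ay": 0,"az": 0,"claw": 0},
  {"tx": 0,"ty": 0,"tz": 0.6,"ax": 0,"ay": 0,"az": 0,"claw": 0},
  {"tx": 0,"ty": 0,"tz": 1,"ax": 0,"ay": 0,"az": 0,"claw": 0},
  {"tx": 0,"ty": 0,"tz": 1.5,"ax": 0,"ay": 0,"az": 0,"claw": 0},
  {"tx": 0,"ty": 0,"tz": 2,"ax": 0,"ay": 0,"az": 0,"claw": 0},
])

```text
t: 20.2
ee_pos: [0.5273, 0.059, 0.1451]
ee_rot: [3.141, 0.001, -3.036]
ft_force: [-0.9, 0.5, -0.4]
grip_width: 0.0091
```

Emit:
arm_command([
  {"tx": 0,"ty": 0,"tz": 0.5,"ax": 0,"ay": 0,"az": 0,"claw": 0},
  {"tx": 0,"ty": 0,"tz": 1.5,"ax": 0,"ay": 0,"az": 0,"claw": 0},
  {"tx": 0,"ty": 0,"tz": 3,"ax": 0,"ay": 0,"az": 0,"claw": 0},
  {"tx": 0,"ty": 0,"tz": 4.5,"ax": 0,"ay": 0,"az": 0,"claw": 0},
  {"tx": 0,"ty": 0,"tz": 5,"ax": 0,"ay": 0,"az": 0,"claw": 0},
])

```text
t: 20.62
ee_pos: [0.5284, 0.0589, 0.1973]
ee_rot: [-3.141, 0.004, -3.036]
ft_force: [0.3, 0.2, 0.1]
grip_width: 0.009
```

```bash
python3 - <<'E'
from h import *
for i in range(5): q=robot.read_camera("scene")
o=robot.get_obs();print(o["ee_pos"],o["ee_rot"],o["ft_force"],o["wrist_torque"],o["grip_width"])
save(q,"i.png",(150,290,210,350),4)
E
```

```text
[0.52653831 0.05879882 0.19360616] [ 3.14133325e+00 -1.22337959e-03 -3.03574062e+00] [ 0.06445044  0.75096764 -1.22661026] [-0.01953422 -0.00043189  0.01662728] 0.009071981189509533
```

View pics/i.png

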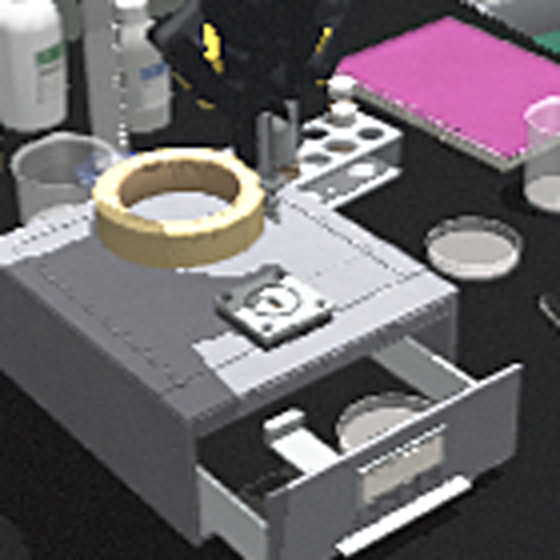

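Emit:
arm_command([
  {"tx": -0.1,"ty": -3,"tz": 0,"ax": 0,"ay": 0,"az": 2,"claw": 0},
  {"tx": -0.2,"ty": -6,"tz": 0,"ax": 0,"ay": 0,"az": 4,"claw": 0},
  {"tx": -0.4,"ty": -9.5,"tz": 0,"ax": 0,"ay": 0,"az": 6,"claw": 0},
  {"tx": -0.5,"ty": -13,"tz": 0,"ax": 0,"ay": 0,"az": 8,"claw": 0},
  {"tx": -0.6,"ty": -16.5,"tz": 0,"ax": 0,"ay": 0,"az": 10.7,"claw": 0},
])

```text
t: 21.28
ee_pos: [0.52, -0.1073, 0.1933]
ee_rot: [3.14, -0.002, -2.846]
ft_force: [0.9, -0.3, -0.1]
grip_width: 0.0088
```

Emit:
arm_command([
  {"tx": -0.1,"ty": -3.6,"tz": 0,"ax": 0,"ay": 0,"az": 0,"claw": 0},
  {"tx": -0.3,"ty": -7.5,"tz": 0,"ax": 0,"ay": 0,"az": 0,"claw": 0},
  {"tx": -0.5,"ty": -11.5,"tz": 0,"ax": 0,"ay": 0,"az": 0,"claw": 0},
  {"tx": -0.7,"ty": -15,"tz": 0,"ax": 0,"ay": 0,"az": 0,"claw": 0},
  {"tx": -0.7,"ty": -17.1,"tz": 0,"ax": 0,"ay": 0,"az": 0,"claw": 0},
])

```text
t: 21.7
ee_pos: [0.5128, -0.2807, 0.193]
ee_rot: [3.141, -0.002, -2.852]
ft_force: [0.4, -0.5, -0.9]
grip_width: 0.0093
```

Emit:
arm_command([
  {"tx": 0,"ty": 0,"tz": -1,"ax": 0,"ay": 0,"az": 0,"claw": 0},
  {"tx": 0,"ty": 0,"tz": -3,"ax": 0,"ay": 0,"az": 0,"claw": 0},
  {"tx": 0,"ty": 0,"tz": -5.5,"ax": 0,"ay": 0,"az": 0,"claw": 0},
  {"tx": 0,"ty": 0,"tz": -8,"ax": 0,"ay": 0,"az": 0,"claw": 0},
  {"tx": 0,"ty": 0,"tz": -10,"ax": 0,"ay": 0,"az": 0,"claw": 0},
])

```text
t: 22.12
ee_pos: [0.5126, -0.2755, 0.0912]
ee_rot: [3.138, -0.002, -2.849]
ft_force: [-0.6, -0.2, -0.6]
grip_width: 0.0091
```

Emit:
arm_command([
  {"tx": 0,"ty": 0,"tz": -0.3,"ax": 0,"ay": 0,"az": 0,"claw": 0},
  {"tx": 0,"ty": 0,"tz": -0.3,"ax": 0,"ay": 0,"az": 0,"claw": 0},
  {"tx": 0,"ty": 0,"tz": -0.3,"ax": 0,"ay": 0,"az": 0,"claw": 0},
  {"tx": 0,"ty": 0,"tz": -0.3,"ax": 0,"ay": 0,"az": 0,"claw": 0},
  {"tx": 0,"ty": 0,"tz": -0.3,"ax": 0,"ay": 0,"az": 0,"claw": 0},
])

```text
t: 22.53
ee_pos: [0.5152, -0.2778, 0.093]
ee_rot: [-3.139, 0.002, -2.849]
ft_force: [-0.3, 1.0, -0.9]
grip_width: 0.009
```

Emit:
arm_command([
  {"tx": 0,"ty": 0,"tz": -0.5,"ax": 0,"ay": 0,"az": 0,"claw": 0},
  {"tx": 0,"ty": 0,"tz": -1,"ax": 0,"ay": 0,"az": 0,"claw": 0},
  {"tx": 0,"ty": 0,"tz": -1.5,"ax": 0,"ay": 0,"az": 0,"claw": 0},
  {"tx": 0,"ty": 0,"tz": -1.8,"ax": 0,"ay": 0,"az": 0,"claw": 0},
  {"tx": 0,"ty": 0,"tz": -1.8,"ax": 0,"ay": 0,"az": 0,"claw": 0},
])

```text
t: 22.95
ee_pos: [0.5132, -0.2767, 0.0721]
ee_rot: [3.14, -0.001, -2.849]
ft_force: [0.5, 0.2, -0.2]
grip_width: 0.009
```

Emit:
arm_command([
  {"tx": 0,"ty": 0,"tz": 0,"ax": 0,"ay": 0,"az": 0,"claw": 0},
  {"tx": 0,"ty": 0,"tz": -0.1,"ax": 0,"ay": 0,"az": 0,"claw": 0},
  {"tx": 0,"ty": 0,"tz": -0.2,"ax": 0,"ay": 0,"az": 0,"claw": 0},
  {"tx": 0,"ty": 0,"tz": -0.3,"ax": 0,"ay": 0,"az": 0,"claw": 0},
  {"tx": 0,"ty": 0,"tz": -0.4,"ax": 0,"ay": 0,"az": 0,"claw": 0},
])

```text
t: 23.37
ee_pos: [0.5142, -0.2773, 0.0694]
ee_rot: [-3.141, 0.0, -2.849]
ft_force: [-0.5, 0.2, -0.9]
grip_width: 0.0089
```

Emit:
arm_command([
  {"tx": 0,"ty": 0,"tz": -0.1,"ax": 0,"ay": 0,"az": 0,"claw": 0},
  {"tx": 0,"ty": 0,"tz": -0.1,"ax": 0,"ay": 0,"az": 0,"claw": 0},
  {"tx": 0,"ty": 0,"tz": -0.2,"ax": 0,"ay": 0,"az": 0,"claw": 0},
  {"tx": 0,"ty": 0,"tz": -0.2,"ax": 0,"ay": 0,"az": 0,"claw": 0},
  {"tx": 0,"ty": 0,"tz": -0.2,"ax": 0,"ay": 0,"az": 0,"claw": 0},
])

```text
t: 23.78
ee_pos: [0.514, -0.2772, 0.0673]
ee_rot: [3.141, -0.0, -2.849]
ft_force: [-0.2, -0.3, -0.1]
grip_width: 0.0092
```

Emit:
arm_command([
  {"tx": 0,"ty": 0,"tz": -0.1,"ax": 0,"ay": 0,"az": 0,"claw": 0},
  {"tx": 0,"ty": 0,"tz": -0.2,"ax": 0,"ay": 0,"az": 0,"claw": 0},
  {"tx": 0,"ty": 0,"tz": -0.3,"ax": 0,"ay": 0,"az": 0,"claw": 0},
  {"tx": 0,"ty": 0,"tz": -0.3,"ax": 0,"ay": 0,"az": 0,"claw": 0},
  {"tx": 0,"ty": 0,"tz": -0.3,"ax": 0,"ay": 0,"az": 0,"claw": 0},
])

```text
t: 24.2
ee_pos: [0.5139, -0.2771, 0.0642]
ee_rot: [3.141, -0.0, -2.849]
ft_force: [0.2, 0.1, 0.5]
grip_width: 0.0094
```

Emit:
arm_command([
  {"tx": 0,"ty": 0,"tz": -0.2,"ax": 0,"ay": 0,"az": 0,"claw": 0},
  {"tx": 0,"ty": 0,"tz": -0.5,"ax": 0,"ay": 0,"az": 0,"claw": 0},
  {"tx": 0,"ty": 0,"tz": -0.8,"ax": 0,"ay": 0,"az": 0,"claw": 0},
  {"tx": 0,"ty": 0,"tz": -1.1,"ax": 0,"ay": 0,"az": 0,"claw": 0},
  {"tx": 0,"ty": 0,"tz": -1.3,"ax": 0,"ay": 0,"az": 0,"claw": 0},
])

```text
t: 24.62
ee_pos: [0.5137, -0.277, 0.0507]
ee_rot: [3.141, -0.0, -2.849]
ft_force: [0.2, -0.1, -0.9]
grip_width: 0.0093
```

Emit:
arm_command([
  {"tx": 0,"ty": 0,"tz": -0.1,"ax": 0,"ay": 0,"az": 0,"claw": 0},
  {"tx": 0,"ty": 0,"tz": -0.2,"ax": 0,"ay": 0,"az": 0,"claw": 0},
  {"tx": 0,"ty": 0,"tz": -0.2,"ax": 0,"ay": 0,"az": 0,"claw": 0},
  {"tx": 0,"ty": 0,"tz": -0.2,"ax": 0,"ay": 0,"az": 0,"claw": 0},
  {"tx": 0,"ty": 0,"tz": -0.2,"ax": 0,"ay": 0,"az": 0,"claw": 0},
])

```text
t: 25.03
ee_pos: [0.5141, -0.2773, 0.0495]
ee_rot: [-3.142, 0.0, -2.849]
ft_force: [-0.6, 0.5, -1.3]
grip_width: 0.0089
```

Emit:
arm_command([
  {"tx": 0,"ty": 0,"tz": -0.05,"ax": 0,"ay": 0,"az": 0,"claw": 0},
  {"tx": 0,"ty": 0,"tz": -0.1,"ax": 0,"ay": 0,"az": 0,"claw": 0},
  {"tx": 0,"ty": 0,"tz": -0.15,"ax": 0,"ay": 0,"az": 0,"claw": 0},
  {"tx": 0,"ty": 0,"tz": -0.15,"ax": 0,"ay": 0,"az": 0,"claw": 0},
  {"tx": 0,"ty": 0,"tz": -0.15,"ax": 0,"ay": 0,"az": 0,"claw": 0},
])

```text
t: 25.45
ee_pos: [0.514, -0.2772, 0.0478]
ee_rot: [3.141, -0.0, -2.849]
ft_force: [0.1, -1.1, -0.9]
grip_width: 0.0086
```

Emit:
arm_command([
  {"tx": 0,"ty": 0,"tz": -0.05,"ax": 0,"ay": 0,"az": 0,"claw": 0},
  {"tx": 0,"ty": 0,"tz": -0.08,"ax": 0,"ay": 0,"az": 0,"claw": 0},
  {"tx": 0,"ty": 0,"tz": -0.08,"ax": 0,"ay": 0,"az": 0,"claw": 0},
  {"tx": 0,"ty": 0,"tz": -0.08,"ax": 0,"ay": 0,"az": 0,"claw": 0},
  {"tx": 0,"ty": 0,"tz": -0.08,"ax": 0,"ay": 0,"az": 0,"claw": 0},
])

```text
t: 25.87
ee_pos: [0.5141, -0.2773, 0.0478]
ee_rot: [-3.141, 0.0, -2.849]
ft_force: [-1.5, 0.9, 5.0]
grip_width: 0.0096
```

Emit:
arm_command([
  {"tx": 0,"ty": 0,"tz": 0,"ax": 0,"ay": 0,"az": 0,"claw": 0.15},
  {"tx": 0,"ty": 0,"tz": 0,"ax": 0,"ay": 0,"az": 0,"claw": 0.25},
  {"tx": 0,"ty": 0,"tz": 0,"ax": 0,"ay": 0,"az": 0,"claw": 0.4},
  {"tx": 0,"ty": 0,"tz": 0,"ax": 0,"ay": 0,"az": 0,"claw": 0.55},
  {"tx": 0,"ty": 0,"tz": 0,"ax": 0,"ay": 0,"az": 0,"claw": 0.6},
], grip_force=20)

```text
t: 26.28
ee_pos: [0.514, -0.2772, 0.0469]
ee_rot: [3.141, -0.0, -2.849]
ft_force: [0.6, -0.2, 0.1]
grip_width: 0.0511
```

Emit:
arm_command([
  {"tx": 0,"ty": 0,"tz": 0,"ax": 0,"ay": 0,"az": 0,"claw": 0.6},
  {"tx": 0,"ty": 0,"tz": 0,"ax": 0,"ay": 0,"az": 0,"claw": 0.6},
  {"tx": 0,"ty": 0,"tz": 1,"ax": 0,"ay": 0,"az": 0,"claw": 0.6},
  {"tx": 0,"ty": 0,"tz": 2.5,"ax": 0,"ay": 0,"az": 0,"claw": 0.6},
  {"tx": 0,"ty": 0,"tz": 4.5,"ax": 0,"ay": 0,"az": 0,"claw": 0.6},
])

```text
t: 26.7
ee_pos: [0.513, -0.2765, 0.0918]
ee_rot: [3.139, -0.002, -2.849]
ft_force: [-0.1, -0.5, -1.1]
grip_width: 0.0513
```

Emit:
arm_command([
  {"tx": 0,"ty": 0,"tz": 3,"ax": 0,"ay": 0,"az": 0,"claw": 0.6},
  {"tx": 0,"ty": 0,"tz": 6,"ax": 0,"ay": 0,"az": 0,"claw": 0.6},
  {"tx": 0,"ty": 0,"tz": 9,"ax": 0,"ay": 0,"az": 0,"claw": 0.6},
  {"tx": 0,"ty": 0,"tz": 12,"ax": 0,"ay": 0,"az": 0,"claw": 0.6},
  {"tx": 0,"ty": 0,"tz": 14,"ax": 0,"ay": 0,"az": 0,"claw": 0.6},
])

```text
t: 27.12
ee_pos: [0.5147, -0.2777, 0.2363]
ee_rot: [-3.138, 0.003, -2.849]
ft_force: [-0.1, -0.1, 0.5]
grip_width: 0.0511
```

Emit:
arm_command([
  {"tx": 0,"ty": 3,"tz": 0,"ax": 0,"ay": 0,"az": 0,"claw": 0.6},
  {"tx": 0,"ty": 6,"tz": 0,"ax": 0,"ay": 0,"az": 0,"claw": 0.6},
  {"tx": 0,"ty": 9.5,"tz": 0,"ax": 0,"ay": 0,"az": 0,"claw": 0.6},
  {"tx": 0,"ty": 13,"tz": 0,"ax": 0,"ay": 0,"az": 0,"claw": 0.6},
  {"tx": 0,"ty": 16,"tz": 0,"ax": 0,"ay": 0,"az": 0,"claw": 0.6},
])

```text
t: 27.53
ee_pos: [0.5137, -0.1153, 0.233]
ee_rot: [3.142, 0.001, -2.849]
ft_force: [0.3, 0.1, 0.1]
grip_width: 0.0515
```

Emit:
arm_command([
  {"tx": 0,"ty": 4,"tz": 0,"ax": 0,"ay": 0,"az": 0,"claw": 0.6},
  {"tx": -0.5,"ty": 8,"tz": 0,"ax": 0,"ay": 0,"az": 0,"claw": 0.6},
  {"tx": -1,"ty": 12,"tz": 0,"ax": 0,"ay": 0,"az": 0,"claw": 0.6},
  {"tx": -2,"ty": 15,"tz": 0,"ax": 0,"ay": 0,"az": 0,"claw": 0.6},
  {"tx": -2,"ty": 18,"tz": 0,"ax": 0,"ay": 0,"az": 0,"claw": 0.6},
])

```text
t: 27.95
ee_pos: [0.4922, 0.0647, 0.233]
ee_rot: [3.141, -0.0, -2.848]
ft_force: [-0.4, -0.6, -0.8]
grip_width: 0.0512
```

Emit:
arm_command([
  {"tx": -1,"ty": 4,"tz": 0,"ax": 0,"ay": 0,"az": 0,"claw": 0.6},
  {"tx": -2,"ty": 8,"tz": 0,"ax": 0,"ay": 0,"az": 0,"claw": 0.6},
  {"tx": -3,"ty": 11,"tz": 0,"ax": 0,"ay": 0,"az": 0,"claw": 0.6},
  {"tx": -4,"ty": 14,"tz": 0,"ax": 0,"ay": 0,"az": 0,"claw": 0.6},
  {"tx": -5,"ty": 16,"tz": 0,"ax": 0,"ay": 0,"az": 0,"claw": 0.6},
])

```text
t: 28.37
ee_pos: [0.4432, 0.2253, 0.233]
ee_rot: [3.141, 0.001, -2.847]
ft_force: [1.3, 0.1, 0.4]
grip_width: 0.0514
```

```bash
python3 - <<'E'
from h import *
for i in range(5): p=robot.read_camera("top")
q=robot.read_camera("scene");o=robot.get_obs();print(o["ee_pos"],o["qvel"],o["ft_force"])
cr=lambda p,c,s:cv2.resize(cv2.cvtColor(p["img"],cv2.COLOR_RGB2BGR)[c[0]:c[1],c[2]:c[3]],s,interpolation=cv2.INTER_CUBIC)
cv2.imwrite("pics/j.png",np.hstack([cr(p,(195,250,365,420),(400,400)),cr(q,(180,240,362,422),(400,400))]))
for k,z in dict(key=.036,key_bow=.065,pen=.005,petri=0,beaker_small=0,marker=.008,tape=.096).items():
    for n,c in(("top",p),("scene",q)):
        for r in robot.spot_point(c,k)[:1]: print(k,n,r["p"],atz(c,r["location"],z))
E
```

```text
[0.44444759 0.22210558 0.23242886] [-0.01345588  0.00284078 -0.00209249 -0.00205716  0.00150099  0.00305862] [ 0.08429942 -0.72737333 -0.19475825]
key top 0.44 [ 0.51767482 -0.28757008  0.036     ]
key scene 0.48 [ 0.50823424 -0.28551009  0.036     ]
key_bow top 0.51 [ 0.51472796 -0.27843948  0.065     ]
key_bow scene 0.68 [ 0.51638267 -0.28790069  0.065     ]
pen top 0.5 [ 0.50283457 -0.15844522  0.005     ]
pen scene 0.62 [ 0.49529403 -0.15254644  0.005     ]
petri top 0.69 [ 0.63070224 -0.1657186   0.        ]
petri scene 0.78 [ 0.63797029 -0.17468816  0.        ]
beaker_small top 0.72 [ 0.66262625 -0.26359693  0.        ]
beaker_small scene 0.74 [ 0.6688556  -0.26331773  0.        ]
marker scene 0.71 [0.45950986 0.37332148 0.008     ]
tape top 0.89 [0.63815299 0.05076743 0.096     ]
tape scene 0.71 [0.65413456 0.04484939 0.096     ]
```

View pics/j.png

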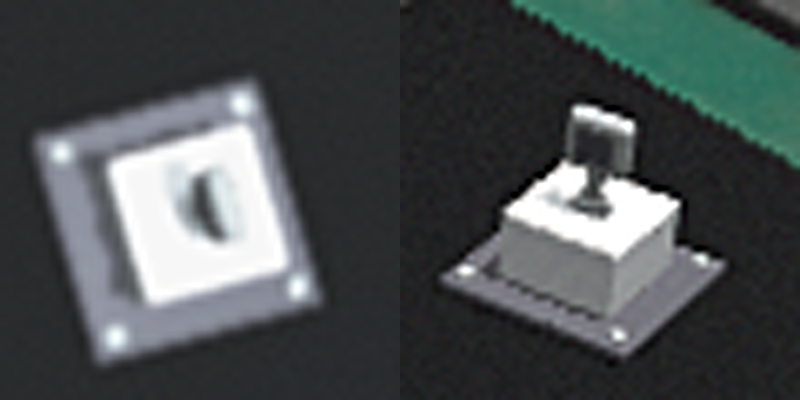

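The key stands upright and seated: its bow is at crop (208,205) from the top and (602,140) from the scene camera, as at the start. I'm handing the job in.

```bash
python3 -c "
from bench import robot
print(robot.sign_off())"
```

```text
the job is handed in; nothing more can be done
None
```

The job is done and handed in after about 29 s of the 72 s allowed; the hand-in gives no verdict.

- **Lock:** I took the key from its stand and it went into the keyway on the first try, so no search was needed. I pushed it home at about 6 N, then turned it 74° clockwise. The picture matched a drawer opening of about 60 mm.
- **Removal:** I turned the key back to its starting angle and drew it out with no more than about 1.5 N of pull. Forces on the tool stayed below about 8 N at every reading during the lock work. The plug angle could not be read directly, but the key came out freely at that angle.
- **Stand:** I put the key back at the position where I had gripped it, seated it at about 5 N and let go. The last pictures show it upright and seated as at the start. The arm was then parked about 0.23 m above the bench, clear of everything.
- **Disagreements:** The networks' readings of the pen, petri dish, beaker, tape and marker differ from the first ones by up to about 18 mm. I put that down to network scatter: no unexpected force was felt and the arm stayed well above them. The top camera did not find the marker in the last check, and I did not check these things against the picture by eye at the end. The two cameras also differed by about 5 mm in y at the lock and at the stand. I went by the top camera, and the fit bore it out.

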